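# Turn the nail station round through interlocked drawers

### The arm

A 6-joint arm with a two-finger parallel gripper is mounted at the origin on the work surface. World frame = base frame: x ahead of the robot, y to its left, z up, the work surface at z = 0. Lengths are in m, angles in rad, forces in N, time in s.
With the tool pointing down it reaches from about 0.3 to 0.875 m from the base axis. Payload 4.2 kg.
Tool frame: the origin (TCP) lies at the very end of the fingers, on their centre line; the grasp point (between the pads) lies 19 mm behind it (ctrl.hold_point_z is the distance from the TCP to the grasp point, in m); z points along the fingers, y is the direction in which the jaws open and shut (so a half turn about z gives the same grasp; the last joint's range is limited). The gripper opens to 85 mm and grips with 20 to 120 N. Pads are 22 mm wide; open, the fingers measure 114 mm over their backs; the gripper's body (76 mm by 85 mm) begins 54 mm behind the grasp point. The pads swing forward as they close: fully open they stand 13 mm farther back than shut.
Start: joints at [-1.304, 0.32, 1.565, -0, 1.257, -0.02], TCP at [0.163, -0.552, 0.231] pointing down, gripper open.
Joint ranges: [-3.11, 3.11], [-0.84, 2.01], [0.21, 2.61], [-1.34, 4.49], [0.05, 2.63], [-2.56, 2.56]. Speed limits (rad/s): [2.57, 2.57, 3.14, 3.14, 3.14, 3.14].

### API

Orientations are given as a unit quaternion [w, x, y, z].
In Python, from station import ctrl gives the robot as it stands. The module is installed in compiled form; this text tells all that it offers.
- The arm moves only by the shell command python3 -m creep 'ROWS' [OPENING] [FORCE]. ROWS is JSON, a list of rows, each an object of numbers: "x", "y", "z": the shift along the world's x, y, z in m; "wx", "wy", "wz": the turn, a rotation vector about the world's x, y, z in degrees. A call has 1 to 10 rows; each row shifts and turns the pose as measured when the row begins; what a row does not reach is not made up. A row lasts 1/12 s, in which the tool goes at most 41.7 mm and 7.16 degrees, less where a joint would pass 70% of its speed; a pose out of reach is approached as far as the arm can. A call is refused whole if a number of a shift passes 0.0417 or a number of a turn 7.16, either way. A call with a gripper value outside its range is refused whole. OPENING is the closure, from 0 (fully open) to 1 (shut), set as the call begins (- or left out, the last holds). The fingers move at their own pace and stop on an object; FORCE is the grip in N (left out, the last holds). Time passes only in rows, so rows that do not move let the fingers close. It gives the time, the measured TCP pose, the force and the opening at its end, in the units of the state.
- ctrl.get_state(): the state, without advancing time (a new reading comes with each control period).
- ctrl.camera(name): name is "side" or "top"; returns a dict with "img" (384x512x3 uint8, red, green, blue), "mtx" (3x3 intrinsics, pixels), "origin" and "orientation" of the camera in the world. Camera axes: x right, y down, z forward; pixel columns grow to the right and rows downward; lengths in m; the calibration is good to about 2 mm. A picture is of the moment at which its call begins. There is no depth.
- ctrl.sign_off(): hands the job in, once; it reports no verdict.
Trained networks look in a picture, given as the dict that the camera call returned (one of the last four; its "shot" number tells which), for a name from the list of things; names that differ only in an ending like _2 or _b are one class to them, and where a whole thing is asked for, a point or a joint stands for the part that bears it (a point fixed in the world has none). Each returns a list of dicts, best first, with "score" (0 to 1); they miss things now and then, are a little off and sometimes report something else, mostly with a low value. They report only what shows in the picture. A call takes as long as a camera call. They do not tell look-alikes from the thing itself.
- ctrl.search_frame(picture, name): "point" ([column, row] in pixels, amid what is visible of it).
- ctrl.place_of(picture, name): "point" ([column, row] in pixels: a listed point, or the origin of a listed thing).
The state is a dict: "clock": time; "q": joint angles; "joint_vel": joint speeds; "effort": joint torques, N m; "eef_pos": TCP position; "tool_rot": TCP orientation; "contact_force": force on the tool from outside, world axes, zero at the start; "torque": the same for the moment, N m; "finger_gap": finger opening in m.
Only numpy, scipy, OpenCV 4.12 (cv2) and the standard library are available. Lean on these libraries where they do the work, as an engineer would, in place of code of your own. Each camera call takes 0.05 s, during which the arm holds its last target.

### The job

Turn the nail station round for the next client: lay every used buffing block flat in the tray of the open drawer, one to a pocket, then push that drawer fully home so the interlock frees the other one. Open the other drawer, take out the clean grille and seat it flat over the two pegs of the dust collector, rib up, and finally shut that drawer fully too. Leave the other things on the table and cabinet undisturbed and standing.

Things in the scene. Friction and masses are not known exactly. Their poses are not given: they have to be found in the camera images.
- cabinet: White low two-drawer cabinet, fixed to the table, 95 mm high (flat top), 422 wide, 225 deep. Origin on the table under it; its x axis points from the drawer fronts into the cabinet, y to the left, z up. The closed drawer fronts stand at x = -112.5 mm. The wide drawer is at its right (-y), the narrow one at its left (+y). Interlock: while either drawer is open more than a few mm the other is locked shut; it is freed only when the open one is pushed fully home.
- used_drawer (a joint): Opening in m of the wide right-hand drawer: 0 fully shut, 0.16 fully out (towards the cabinet's -x). It is open at the start, slides with about 2 N, stays where it is left. Its front panel reaches 83 mm above the table; its side walls and tray top are 44 to 45 mm above the table.
- used_drawer_handle (a point): Middle of the wide drawer's handle: level steel bar 11 mm thick, 100 mm long along the cabinet's y, 42 mm clear (centre) in front of the drawer front, 65 mm above the table. Posts hold it 42 mm either side of the middle. Moves with the drawer.
- clean_drawer (a joint): Opening in m of the narrow left-hand drawer, 0 shut to 0.16; shut at the start and locked while the other drawer is open; slides as easily, with a slightly firmer first few mm as the interlock pin moves over. Inside it is 140 mm wide, middle at y = +96 mm of the cabinet; front panel 83 mm and side walls 44 mm above the table.
- clean_drawer_handle (a point): Middle of the narrow drawer's handle, the same bar at the same height. Moves with the drawer.
- pocket0 (a point): Centre of the floor of one of three pockets with dark floors in the grey tray in the wide drawer: 97 mm long (its x), 41 wide (its y), 10 deep, 62 mm from the next, axes as the cabinet's. The floor is 35 mm above the table. Moves with the drawer.
- pocket1 (a point): Centre of the floor of one of three pockets with dark floors in the grey tray in the wide drawer: 97 mm long (its x), 41 wide (its y), 10 deep, 62 mm from the next, axes as the cabinet's. The floor is 35 mm above the table. Moves with the drawer.
- pocket2 (a point): Centre of the floor of one of three pockets with dark floors in the grey tray in the wide drawer: 97 mm long (its x), 41 wide (its y), 10 deep, 62 mm from the next, axes as the cabinet's. The floor is 35 mm above the table. Moves with the drawer.
- block0: Used buffing block, grey, 92 x 36 x 36 mm with its length along its x axis, about 70 g; origin at the block's centre. Lies on the table at the start; two or three are there, all alike. Any block may go in any pocket; seated, its centre is 18 mm above the pocket floor and it stands 26 mm out of the pocket.
- block1: Used buffing block, grey, 92 x 36 x 36 mm with its length along its x axis, about 70 g; origin at the block's centre. Lies on the table at the start; two or three are there, all alike. Any block may go in any pocket; seated, its centre is 18 mm above the pocket floor and it stands 26 mm out of the pocket.
- block2: Used buffing block, grey, 92 x 36 x 36 mm with its length along its x axis, about 70 g; origin at the block's centre. Lies on the table at the start; two or three are there, all alike. Any block may go in any pocket; seated, its centre is 18 mm above the pocket floor and it stands 26 mm out of the pocket.
- grille: Clean grey grille of the dust collector, about 200 g; it lies flat in the front of the narrow drawer (floor 21 mm above the table), hidden until that is opened. Plate 84 (x) x 110 (y) x 14 mm thick, with two 14.5 mm holes at y = +-42 mm, and on top in the middle an upright grip rib 60 long (x), 14 thick (y), from 14 to 41 mm above the underside. Origin at the centre of the underside.
- collector: White dust collector fixed to the table: box 110 (x) x 140 (y) x 50 mm high with a dark slotted intake and two upright pegs on its flat top. Origin under its centre.
- collector_seat (a point): Centre of the collector's top, 50 mm above the table, where the grille's underside centre belongs. The pegs, 10 mm thick with tapered tips, 13 mm tall, stand at y = +-42 mm of this frame; the grille fits either way round.
- remover: Bystander: white bottle 60 mm wide, 150 tall. Leave it alone.
- polish0: Bystander: small amber bottle, 34 mm wide, 75 tall. Leave it alone.
- polish1: Bystander: small clear bottle, 34 mm wide, 75 tall. Leave it alone.
- cream: Bystander: low clear jar 64 mm wide, 50 tall. Leave it alone.
- brush: Bystander: brush lying on the table, 160 mm long. Leave it alone.
- cup: Bystander: white cup 70 mm wide, 80 tall. Leave it alone.
- lotion: Bystander: white bottle 52 mm wide, 110 tall, standing on the cabinet. Leave it alone.
Not all that is in view belongs to the job. What is shaped like the block2 but turquoise or yellow is not meant.

How it is judged:
On the way, in this order (a step that is already met when the one before it is completed fails the run):
1. every block lies flat and square in a tray pocket, released (((horizontal distance between block0 and pocket0 below 0.006 m and z of block0 in the frame of pocket0 below 0.0215 m and angle between the x axis of block0 and the x axis of pocket0, either way round below 0.09 rad and contact force between the fingers and block0 below 0.1 N) or (horizontal distance between block0 and pocket1 below 0.006 m and z of block0 in the frame of pocket1 below 0.0215 m and angle between the x axis of block0 and the x axis of pocket1, either way round below 0.09 rad and contact force between the fingers and block0 below 0.1 N) or (horizontal distance between block0 and pocket2 below 0.006 m and z of block0 in the frame of pocket2 below 0.0215 m and angle between the x axis of block0 and the x axis of pocket2, either way round below 0.09 rad and contact force between the fingers and block0 below 0.1 N)) and ((horizontal distance between block1 and pocket0 below 0.006 m and z of block1 in the frame of pocket0 below 0.0215 m and angle between the x axis of block1 and the x axis of pocket0, either way round below 0.09 rad and contact force between the fingers and block1 below 0.1 N) or (horizontal distance between block1 and pocket1 below 0.006 m and z of block1 in the frame of pocket1 below 0.0215 m and angle between the x axis of block1 and the x axis of pocket1, either way round below 0.09 rad and contact force between the fingers and block1 below 0.1 N) or (horizontal distance between block1 and pocket2 below 0.006 m and z of block1 in the frame of pocket2 below 0.0215 m and angle between the x axis of block1 and the x axis of pocket2, either way round below 0.09 rad and contact force between the fingers and block1 below 0.1 N)) and ((horizontal distance between block2 and pocket0 below 0.006 m and z of block2 in the frame of pocket0 below 0.0215 m and angle between the x axis of block2 and the x axis of pocket0, either way round below 0.09 rad and contact force between the fingers and block2 below 0.1 N) or (horizontal distance between block2 and pocket1 below 0.006 m and z of block2 in the frame of pocket1 below 0.0215 m and angle between the x axis of block2 and the x axis of pocket1, either way round below 0.09 rad and contact force between the fingers and block2 below 0.1 N) or (horizontal distance between block2 and pocket2 below 0.006 m and z of block2 in the frame of pocket2 below 0.0215 m and angle between the x axis of block2 and the x axis of pocket2, either way round below 0.09 rad and contact force between the fingers and block2 below 0.1 N))), for 0.2 s.
2. the wide drawer is fully shut (value of joint used_drawer below 0.005 m), for 0.2 s.
3. the narrow drawer is pulled open by 90 mm or more (value of joint clean_drawer above 0.09 m), for 0.2 s.
4. the grille sits flat on the collector over both pegs, released (horizontal distance between grille and collector_seat below 0.0055 m and z of grille in the frame of collector_seat below 0.003 m and angle between the y axis of grille and the y axis of collector_seat, either way round below 0.12 rad and angle between grille's own z axis and vertical below 0.06 rad and contact force between the fingers and grille below 0.1 N), for 0.3 s.
5. the narrow drawer is fully shut again (value of joint clean_drawer below 0.005 m), for 0.2 s.
At the end, for the whole second after the job is handed in: Each block flat in its own pocket (centre within 6 mm, 3.5 mm of fully down, 5 degrees); both drawers shut within 5 mm; grille rib up on the collector over both pegs (within 5.5 mm, 3 mm of fully down, 7 degrees square, 3.4 degrees tilt); all at rest (all of step 1 and horizontal distance between grille and collector_seat below 0.0055 m and z of grille in the frame of collector_seat below 0.003 m and angle between the y axis of grille and the y axis of collector_seat, either way round below 0.12 rad and angle between grille's own z axis and vertical below 0.06 rad and value of joint each of used_drawer, clean_drawer below 0.005 m and linear speed of each of block0, block1, block2, grille below 0.02 m/s); the robot touches nothing.
It fails at once if a bystander is moved more than 40 mm or knocked over (distance of any of remover, polish0, polish1, cream, brush, cup, lotion from where it was at the start of the episode above 0.04 m or angle between any of remover, polish0, polish1, cream, cup, lotion's own z axis and vertical above 0.6 rad).
Of block0, block1, block2 only 2 to 3 are there at a start; the rules pass over those that are not, and their reading is None.
At some moment in a run one of block0, block1, block2 may be knocked a few centimetres aside while the robot is not near it.
Once in a run the grip may slacken for a moment while it holds something.
It also fails if it takes over 192 s, if anything falls off the work surface, if the arm or the gripper's body presses on something with over 40 N, if the wrist force passes 120 N, or if a joint passes its speed limit or range.

## Working session

There is one attempt and no reset: what is moved stays moved. The work goes in short steps, Python scripts to look and compute and a shell command to move; the robot and the scene stay as the last step left them, time stands still between calls to the robot, and variables do not carry over. Pictures are saved under pics/ and viewed, and the job is handed in when it is done.

```bash
mkdir -p pics
cat > h.py <<'E'
import numpy as np, cv2, sys
from scipy.spatial.transform import Rotation as R
from station import ctrl
def rot(c):
    o=c["orientation"]; o=np.array(o)
    if o.shape==(3,3): return o
    return R.from_quat(o,scalar_first=True).as_matrix()
def ray(c,p):
    d=np.linalg.inv(np.array(c["mtx"]))@np.array([p[0],p[1],1.0]); return rot(c)@d
def atz(c,p,z):
    d=ray(c,p); o=np.array(c["origin"]); return o+d*(z-o[2])/d[2]
def proj(c,P):
    v=rot(c).T@(np.array(P)-np.array(c["origin"])); u=np.array(c["mtx"])@v; return u[:2]/u[2]
def save(c,n,crop=None,k=1.5):
    im=cv2.cvtColor(np.array(c["img"]),cv2.COLOR_RGB2BGR)
    if crop: im=im[crop[1]:crop[3],crop[0]:crop[2]]
    im=cv2.resize(im,None,fx=k,fy=k,interpolation=cv2.INTER_CUBIC); cv2.imwrite("pics/"+n,im)
def tri(c1,p1,c2,p2):
    A=[];b=[]
    for c,p in((c1,p1),(c2,p2)):
        d=ray(c,p);d/=np.linalg.norm(d);M=np.eye(3)-np.outer(d,d);A.append(M);b.append(M@np.array(c["origin"]))
    return np.linalg.lstsq(np.vstack(A),np.hstack(b),rcond=None)[0]
E
python3 - <<'E'
from h import *
s=ctrl.get_state(); print({k:np.round(v,3).tolist() for k,v in s.items()})
t=ctrl.camera("top"); sd=ctrl.camera("side")
for c,n in((t,"top0.png"),(sd,"side0.png")):
    save(c,n); print(np.round(c["origin"],3),np.round(rot(c),2).tolist(),np.round(c["mtx"],1).tolist())
for n in["block0","pocket0","used_drawer_handle","clean_drawer_handle","collector_seat","cabinet","collector","polish0","brush","cup","cream","remover","lotion"]:
    for c,k in((t,"T"),(sd,"S")):
        print(n,k,[(np.round(d["point"],1).tolist(),round(d["score"],2)) for d in ctrl.place_of(c,n)][:6])
E
```

```text
{'clock': 0.0, 'q': [-1.304, 0.32, 1.566, 0.0, 1.257, -0.02], 'joint_vel': [0.002, -0.002, 0.001, 0.0, 0.001, 0.0], 'effort': [0.001, -41.552, -23.416, -0.0, 0.008, 0.0], 'eef_pos': [0.163, -0.551, 0.23], 'tool_rot': [-0.001, 0.99, 0.143, -0.0], 'contact_force': [0.3, 0.345, 0.307], 'torque': [-0.011, -0.03, 0.026], 'finger_gap': 0.086}
[ 0.429 -0.115  1.256] [[-0.02, -0.99, 0.11], [-1.0, 0.03, 0.0], [-0.01, -0.11, -0.99]] [[385.7, 0.0, 255.3], [0.0, 385.7, 187.0], [0.0, 0.0, 1.0]]
[-0.078  1.14   0.872] [[-0.89, -0.24, 0.38], [-0.45, 0.44, -0.78], [0.02, -0.87, -0.5]] [[466.5, 0.0, 254.5], [0.0, 466.5, 196.8], [0.0, 0.0, 1.0]]
block0 T [([115.6, 182.3], 0.98), ([345.3, 230.0], 0.93), ([337.7, 180.7], 0.93), ([419.3, 185.1], 0.81), ([235.8, 251.9], 0.75), ([403.0, 230.7], 0.73)]
block0 S [([314.1, 187.4], 0.86), ([303.6, 156.1], 0.78), ([289.9, 231.0], 0.75), ([162.5, 280.4], 0.65), ([273.3, 177.2], 0.51), ([355.2, 180.8], 0.48)]
pocket0 T [([256.5, 181.1], 0.9), ([214.6, 131.0], 0.75), ([238.8, 180.6], 0.64)]
pocket0 S [([244.1, 200.3], 0.72), ([249.1, 196.9], 0.7)]
used_drawer_hand
[... 431 characters left out ...]

collector S [([204.6, 313.1], 0.67), ([242.7, 201.8], 0.64), ([267.9, 282.0], 0.56), ([114.6, 294.3], 0.28)]
polish0 T [([91.1, 155.0], 0.71), ([371.9, 200.0], 0.68)]
polish0 S [([113.3, 291.3], 0.72), ([234.7, 211.0], 0.62), ([299.8, 171.6], 0.55)]
brush T [([160.1, 262.6], 0.8), ([338.4, 183.2], 0.41)]
brush S [([270.4, 281.7], 0.76)]
cup T [([332.7, 145.9], 0.83)]
cup S [([248.5, 172.3], 0.92), ([241.2, 202.0], 0.32)]
cream T [([293.8, 255.4], 0.8)]
cream S [([320.6, 213.8], 0.65)]
remover T [([340.6, 262.4], 0.73), ([111.8, 183.9], 0.63), ([239.6, 183.7], 0.34)]
remover S [([341.5, 197.2], 0.89), ([203.6, 312.1], 0.43)]
lotion T [([203.2, 124.5], 0.65)]
lotion S [([178.1, 192.3], 0.91)]
```

View pics/top0.png

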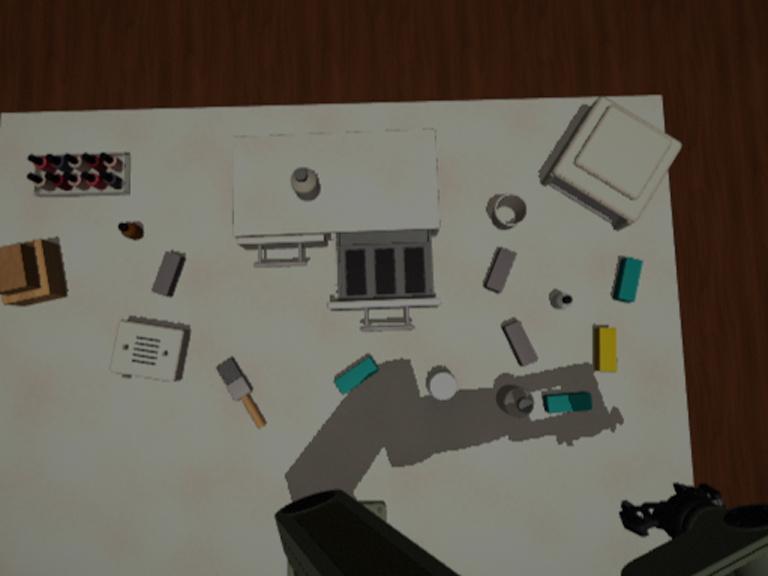

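View pics/side0.png

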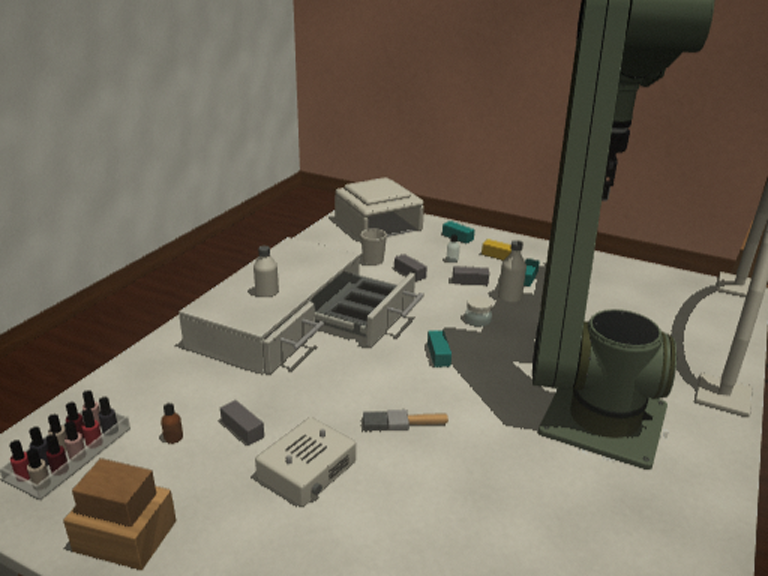

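The top view shows three grey blocks, at about (112,182), (333,180) and (346,228). The look-alikes are turquoise at (237,249), (378,268) and (418,186), and yellow at (403,232). The wide drawer is open with its three dark pockets near (238–277,181), and the collector is at (98,232). Next I'll check the choice in crops and fit the poses.

```bash
cat >> h.py <<'E'
from scipy.optimize import minimize
def boxhull(c,x,y,yaw,z0,h,L,W):
    cs,sn=np.cos(yaw),np.sin(yaw); P=[]
    for a in(-L/2,L/2):
        for b in(-W/2,W/2):
            for z in(z0,z0+h): P.append(proj(c,[x+cs*a-sn*b,y+sn*a+cs*b,z]))
    return cv2.convexHull(np.array(P,np.float32))[:,0]
def fitbox(c,mask,x0,z0,h,L,W,k=8):
    """mask: soft float image (full), maximise agreement"""
    def f(v):
        m=np.zeros((mask.shape[0],mask.shape[1]),np.float32)
        hu=boxhull(c,v[0],v[1],v[2],z0,h,L,W)
        lo=np.floor(hu.min(0)).astype(int)-6; hi=np.ceil(hu.max(0)).astype(int)+7
        big=np.zeros(((hi[1]-lo[1])*k,(hi[0]-lo[0])*k),np.uint8)
        pts=((hu-lo+0.5)*k-0.5); cv2.fillConvexPoly(big,np.round(pts*16).astype(np.int32),255,shift=4)
        sm=cv2.resize(big,(hi[0]-lo[0],hi[1]-lo[1]),interpolation=cv2.INTER_AREA)/255.
        return np.abs(sm-mask[lo[1]:hi[1],lo[0]:hi[0]]).sum()/max(sm.sum(),1)
    best=None
    for dy in np.radians([-12,0,12]):
        r=minimize(f,[x0[0],x0[1],x0[2]+dy],method="Nelder-Mead",options=dict(initial_simplex=[[x0[0],x0[1],x0[2]+dy],[x0[0]+.008,x0[1],x0[2]+dy],[x0[0],x0[1]+.008,x0[2]+dy],[x0[0],x0[1],x0[2]+dy+.12]],xatol=1e-5,fatol=1e-5,maxiter=400))
        if best is None or r.fun<best.fun: best=r
    return best
def darkmask(c,lo=None,hi=None,pt=None,rad=26):
    g=cv2.cvtColor(np.array(c["img"]),cv2.COLOR_RGB2GRAY).astype(np.float32)
    return g
def fitblock(c,p,z0=0.0):
    """grey block near pixel p lying on the table"""
    g=darkmask(c); x,y=int(round(p[0])),int(round(p[1]))
    w=g[y-26:y+27,x-26:x+27]; core=np.median(g[y-2:y+3,x-2:x+3]); bg=np.percentile(w,75)
    m=np.clip((bg-g)/(bg-core),0,1); 
    q=np.zeros_like(m); lab=cv2.connectedComponents((m>0.3).astype(np.uint8))[1]
    keep=cv2.dilate((lab==lab[y,x]).astype(np.uint8),np.ones((3,3)))
    m=m*keep
    mm=cv2.moments((m>0.5).astype(np.uint8)*keep,True)
    ang=0.5*np.arctan2(2*mm["mu11"],mm["mu20"]-mm["mu02"])
    a=atz(c,p,z0+.02); b=atz(c,[p[0]+10*np.cos(ang),p[1]+10*np.sin(ang)],z0+.02)
    yaw=np.arctan2(b[1]-a[1],b[0]-a[0])
    r=fitbox(c,m,[a[0],a[1],yaw],z0,.036,.092,.036)
    yw=(r.x[2]+np.pi/2)%np.pi-np.pi/2
    return r.x[0],r.x[1],np.degrees(yw),r.fun
E
python3 - <<'E'
from h import *
t=ctrl.camera("top"); sd=ctrl.camera("side")
a=[]
for p in[(112,182),(333,180),(346,228)]:
    print(p,np.round(fitblock(t,p),4), t["img"][p[1],p[0]])
    a.append(cv2.resize(t["img"][p[1]-26:p[1]+26,p[0]-26:p[0]+26],(260,260),interpolation=cv2.INTER_CUBIC))
cv2.imwrite("pics/crop0.png",cv2.cvtColor(np.hstack(a),cv2.COLOR_RGB2BGR))
save(t,"drawer0.png",(150,80,310,230),5)
for p in[(280,180),(314,183),(162,281)]:
    print(p,np.round(fitblock(sd,p),4))
E
```

```text
(112, 182) [  0.5916   0.3528 -19.4769   0.0844] [78 71 70]
(333, 180) [  0.5819  -0.358  -21.1677   0.1266] [82 75 75]
(346, 228) [ 0.4257 -0.3942 23.1395  0.1044] [86 78 78]
(280, 180) [ 0.5849 -0.3691 22.7171  0.5255]
(314, 183) [ 0.4289 -0.3951 21.5933  0.1776]
(162, 281) [  0.5952   0.3555 -18.6449   0.0731]
```

View pics/crop0.png

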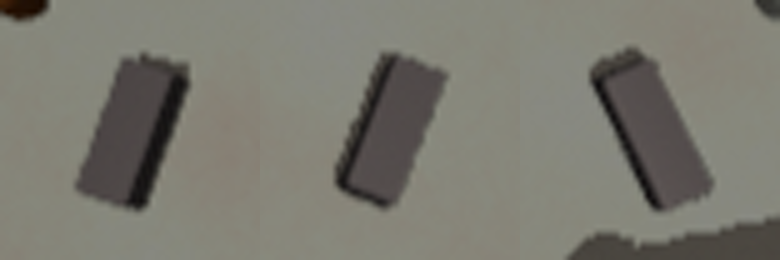

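View pics/drawer0.png

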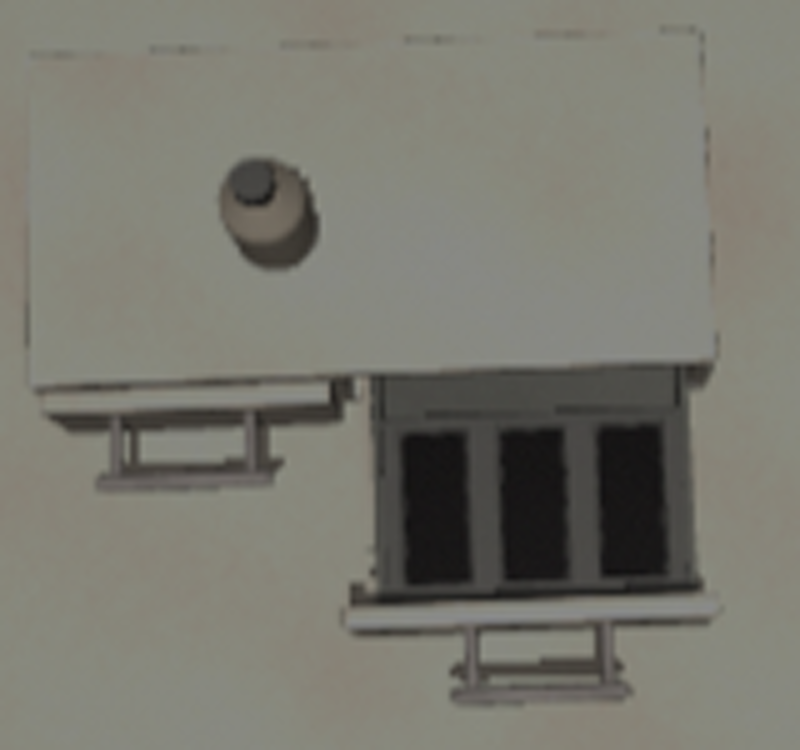

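The crop confirms that all three are grey blocks. Next I'll fit the pockets, cabinet yaw, handles and collector.

```bash
cat >> h.py <<'E'
def fillpoly(P,shape,k=8):
    big=np.zeros((shape[0]*k,shape[1]*k),np.uint8)
    cv2.fillConvexPoly(big,np.round(((np.array(P)+.5)*k-.5)*16).astype(np.int32),255,shift=4)
    return cv2.resize(big,(shape[1],shape[0]),interpolation=cv2.INTER_AREA)/255.
def rect(x,y,yaw,L,W,z,off=(0,0)):
    cs,sn=np.cos(yaw),np.sin(yaw)
    return [[x+cs*(a+off[0])-sn*(b+off[1]),y+sn*(a+off[0])+cs*(b+off[1]),z] for a,b in((-L/2,-W/2),(L/2,-W/2),(L/2,W/2),(-L/2,W/2))]
def fitpockets(c,x0,which=(-1,0,1)):
    g=cv2.cvtColor(np.array(c["img"]),cv2.COLOR_RGB2GRAY).astype(np.float32)
    p=proj(c,[x0[0],x0[1],.035]); lo=(np.round(p)-[45,40]).astype(int)
    w=g[lo[1]:lo[1]+80,lo[0]:lo[0]+90]
    dark=[];
    m=None
    def model(v):
        s=np.zeros(w.shape)
        for i in which:
            A=fillpoly([proj(c,q)-lo for q in rect(v[0],v[1],v[2],.097,.041,.035,(0,.062*i))],w.shape)
            B=fillpoly([proj(c,q)-lo for q in rect(v[0],v[1],v[2],.097,.041,.045,(0,.062*i))],w.shape)
            s=s+np.minimum(A,B)
        return s
    d=np.percentile(w,4); b=75.
    m=np.clip((b-w)/(b-d),0,1)
    def f(v): 
        s=model(v); near=cv2.dilate((s>0).astype(np.uint8),np.ones((5,5)))
        return (np.abs(s-m)*near).sum()/s.sum()
    x0=list(x0)
    sim=[x0]+[[x0[j]+((.006,.006,.06)[j] if i==j else 0) for j in range(3)] for i in range(3)]
    return minimize(f,x0,method="Nelder-Mead",options=dict(initial_simplex=sim,xatol=1e-5,fatol=1e-5,maxiter=300))
E
python3 - <<'E'
from h import *
t=ctrl.camera("top")
g=cv2.cvtColor(t["img"],cv2.COLOR_RGB2GRAY); print(g[181,228:294])
p=atz(t,(256.5,181),.035); print(p)
r=fitpockets(t,[p[0],p[1],0.03]); print(np.round(r.x,4),np.degrees(r.x[2]),r.fun)
for n,q in(("cabTL",(30,53)),("cabTR",(702,30)),("cabBR",(713,360)),("cabBL",(32,388))):
    print(n,np.round(atz(t,(150+(q[0]+.5)/5-.5,80+(q[1]+.5)/5-.5),.095),4))
for n,q in(("UhL",(452,693)),("UhR",(630,690)),("ChL",(97,484)),("ChR",(273,478))):
    print(n,np.round(atz(t,(150+(q[0]+.5)/5-.5,80+(q[1]+.5)/5-.5),.0705),4))
save(t,"coll0.png",(60,195,140,265),8)
sd=ctrl.camera("side"); save(sd,"coll0s.png",(160,265,245,340),8)
E
```

```text
[ 72  70  52  33  21  21  22  24  22  23  23  21  22  22  22  40  67  73
  74  73  72  64  35  22  22  23  20  23  24  24  24  22  23  23  26  50
  74  74  74  74  72  58  28  21  23  23  22  23  23  22  22  23  21  24
  34  55  72  72  75  77  92 133 133 133 132 133]
[ 0.58195553 -0.11424991  0.035     ]
[ 0.5841 -0.1134  0.0151] 0.8674141833838729 0.12484915178505294
cabTL [0.8677 0.1933 0.095 ]
cabTR [ 0.8712 -0.2261  0.095 ]
cabBR [ 0.6622 -0.2256  0.095 ]
cabBL [0.6556 0.1912 0.095 ]
UhL [ 0.4639 -0.0609  0.0705]
UhR [ 0.4631 -0.17    0.0705]
ChL [0.5988 0.157  0.0705]
ChR [0.5998 0.0476 0.0705]
```

View pics/coll0.png

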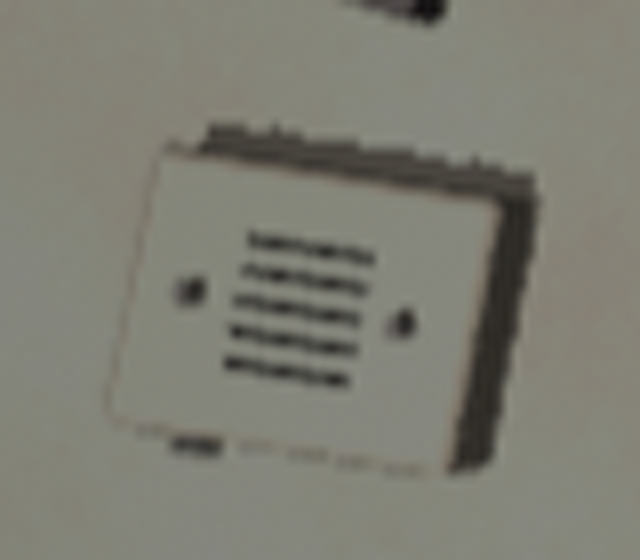

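View pics/coll0s.png

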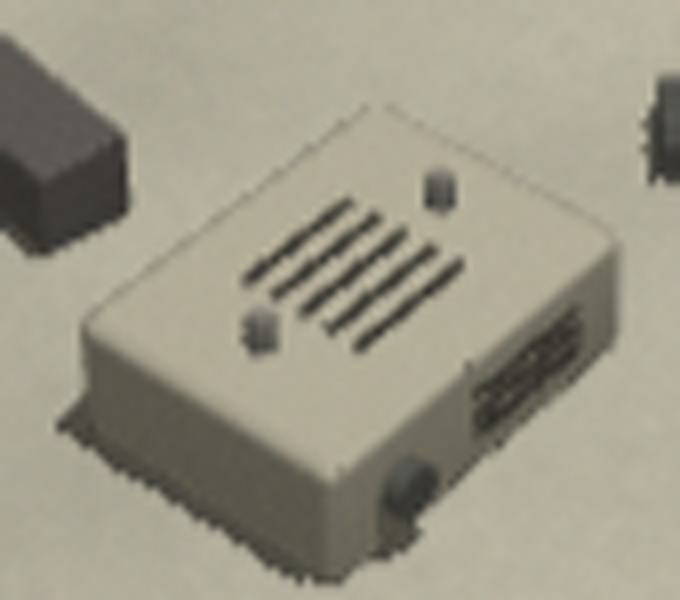

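Run:
```python
from h import *
t=ctrl.camera("top"); sd=ctrl.camera("side")
T=lambda q:(60+(q[0]+.5)/8-.5,195+(q[1]+.5)/8-.5)
S=lambda q:(160+(q[0]+.5)/8-.5,265+(q[1]+.5)/8-.5)
# peg tips
a=tri(t,T((190,290)),sd,S((262,328))); b=tri(t,T((403,324)),sd,S((440,188)))
print("pegs",a,b,np.linalg.norm(a-b),"mid",(a+b)/2)
d=a-b; print("yaw",np.degrees(np.arctan2(-d[0],d[1])))
c=[atz(t,T(q),.05) for q in((165,145),(500,203),(452,472),(106,420))]
print("top corners ctr",np.mean(c,0)); 
d=(c[0]-c[1]+c[3]-c[2]); print(np.degrees(np.arctan2(-d[0],d[1])),np.linalg.norm(d)/2)
for n in["remover","polish0","polish1","cream","cup","lotion"]:
    p=ctrl.search_frame(t,n);q=ctrl.search_frame(sd,n)
    if p and q: print(n,np.round(tri(t,p[0]["point"],sd,q[0]["point"]),3))
```

```text
pegs [0.4385943  0.42677357 0.0567956 ] [0.42386213 0.34416918 0.05631748] 0.08390918367574654 mid [0.43122821 0.38547138 0.05655654]
yaw -10.112158719441153
top corners ctr [0.42879016 0.38379951 0.05      ]
-10.423679903869049 0.1355047166998079
remover [ 0.313 -0.378  0.067]
polish0 [ 0.746 -0.166 -0.178]
polish1 [ 0.746 -0.166 -0.178]
cream [ 0.343 -0.227  0.022]
cup [ 0.709 -0.38   0.049]
lotion [0.75  0.042 0.14 ]
```

```bash
python3 -m creep '[{"x":0.033,"y":0.02,"wz":1},{"x":0.033,"y":0.02,"wz":1},{"x":0.033,"y":0.02,"wz":1},{"x":0.033,"y":0.02,"wz":1},{"x":0.033,"y":0.02,"wz":1},{"x":0.033,"y":0.02,"wz":1},{"x":0.033,"y":0.02,"wz":0.7},{"x":0.03,"y":0.015},{},{}]' 0 50
cat >> h.py <<'E'
def tool():
    s=ctrl.get_state(); M=R.from_quat(s["tool_rot"],scalar_first=True).as_matrix()
    y=M[:,1]; yaw=np.degrees(np.arctan2(y[1],y[0]))-90
    yaw=(yaw+90)%180-90
    print("t",round(s["clock"],2),"tcp",np.round(s["eef_pos"],4),"longyaw",round(yaw,2),"zaxis",np.round(M[:,2],3),"F",np.round(s["contact_force"],1),"gap",round(s["finger_gap"],4),"q6",round(s["q"][5],2))
    return np.array(s["eef_pos"]),yaw
E
python3 -c "
from h import *
tool()"
```

```text
t 2.3 tcp [ 0.1627 -0.5515  0.2313] longyaw 16.43 zaxis [-0. -0. -1.] F [0.3 0.5 0.1] gap 0.0853 q6 -0.02schema error: expected keys x, y, z, wx, wy, wz
```

```bash
python3 -m creep '[{"x":0.033,"y":0.02,"wz":1},{"x":0.033,"y":0.02,"wz":1},{"x":0.033,"y":0.02,"wz":1},{"x":0.033,"y":0.02,"wz":1},{"x":0.033,"y":0.02,"wz":1},{"x":0.033,"y":0.02,"wz":1},{"x":0.033,"y":0.02,"wz":0.7},{"x":0.03,"y":0.015},{"z":0},{"z":0}]' 0 50
python3 -c "
from h import *
tool()"
```

```text
t 2.3 tcp [ 0.1627 -0.5515  0.2313] longyaw 16.43 zaxis [-0. -0. -1.] F [0.3 0.5 0.1] gap 0.0853 q6 -0.02schema error: expected keys x, y, z, wx, wy, wz
```

All six keys are required in every row.

```bash
python3 -m creep '[{"x":0.033,"y":0.02,"z":0,"wx":0,"wy":0,"wz":1},{"x":0.033,"y":0.02,"z":0,"wx":0,"wy":0,"wz":1},{"x":0.033,"y":0.02,"z":0,"wx":0,"wy":0,"wz":1},{"x":0.033,"y":0.02,"z":0,"wx":0,"wy":0,"wz":1},{"x":0.033,"y":0.02,"z":0,"wx":0,"wy":0,"wz":1},{"x":0.033,"y":0.02,"z":0,"wx":0,"wy":0,"wz":1},{"x":0.033,"y":0.02,"z":0,"wx":0,"wy":0,"wz":0.7},{"x":0.033,"y":0.015,"z":0,"wx":0,"wy":0,"wz":0}]' 0 50
python3 -c "
from h import *
tool()
t=ctrl.camera('top'); print(fitblock(t,(346,228)),fitblock(t,(333,180)),fitblock(t,(112,182)))"
```

```text
clock: 2.97
eef_pos: [0.4294, -0.3934, 0.2318]
tool_rot: [0.002, 0.981, 0.196, -0.001]
contact_force: [0.4, 0.2, 0.8]
finger_gap: 0.0852
t 2.97 tcp [ 0.4294 -0.3934  0.2318] longyaw 22.64 zaxis [-0.001 -0.004 -1.   ] F [0.4 0.2 0.8] gap 0.0852 q6 0.42
(np.float64(0.42694397391833383), np.float64(-0.38755084460755285), np.float64(-0.9239830111170361), np.float64(0.8582848770481142)) (np.float64(0.583675216640875), np.float64(-0.35802002914526304), np.float64(-1.602830165049284), np.float64(0.9114483897801702)) (np.float64(0.5916171864101981), np.float64(0.35274959197190836), np.float64(-19.487277162645825), np.float64(0.08308124547102728))
```

```bash
python3 -m creep '[{"x":-0.002,"y":-0.001,"z":-0.035,"wx":0,"wy":0,"wz":0.4},{"x":0,"y":0,"z":-0.035,"wx":0,"wy":0,"wz":0},{"x":0,"y":0,"z":-0.035,"wx":0,"wy":0,"wz":0},{"x":0,"y":0,"z":-0.035,"wx":0,"wy":0,"wz":0},{"x":0,"y":0,"z":-0.035,"wx":0,"wy":0,"wz":0},{"x":0,"y":0,"z":-0.025,"wx":0,"wy":0,"wz":0},{"x":0,"y":0,"z":-0.015,"wx":0,"wy":0,"wz":0}]'
python3 -c "
from h import *
tool()"
```

```text
clock: 3.6
eef_pos: [0.4414, -0.3917, 0.0154]
tool_rot: [0.01, 0.978, 0.207, 0.008]
contact_force: [-0.4, -0.4, 0.8]
finger_gap: 0.0851
t 3.6 tcp [ 0.4414 -0.3917  0.0154] longyaw 23.86 zaxis [ 0.021 -0.016 -1.   ] F [-0.4 -0.4  0.8] gap 0.0851 q6 0.41
```

```bash
cat >> h.py <<'E'
def goto(x,y,z,longyaw=None):
    p,yw=tool(); s=ctrl.get_state(); M=R.from_quat(s["tool_rot"],scalar_first=True).as_matrix()
    zz=M[:,2]; ax=np.degrees(np.cross(zz,[0,0,-1])); dw=0
    if longyaw is not None: dw=(longyaw-yw+90)%180-90
    print("NEED shift mm",np.round((np.array([x,y,z])-p)*1000,1),"turn",np.round(ax[:2],2),round(dw,2))
E
python3 -m creep '[{"x":-0.007,"y":-0.0015,"z":0,"wx":0.4,"wy":0.6,"wz":-0.5},{"x":-0.007,"y":-0.0015,"z":-0.0015,"wx":0.4,"wy":0.6,"wz":-0.5},{"x":0,"y":0,"z":0,"wx":0,"wy":0,"wz":0}]'
python3 -c "
from h import *
goto(.427,-.3945,.012,22.6)"
```

```text
clock: 3.85
eef_pos: [0.4238, -0.3934, 0.0101]
tool_rot: [-0.003, 0.98, 0.198, -0.004]
contact_force: [0.2, 0.5, -0.6]
finger_gap: 0.0853
t 3.85 tcp [ 0.4238 -0.3934  0.0101] longyaw 22.8 zaxis [-0.009  0.005 -1.   ] F [ 0.2  0.5 -0.6] gap 0.0853 q6 0.41
NEED shift mm [ 3.2 -1.1  1.9] turn [-0.28 -0.53] -0.2
```

```bash
python3 -m creep '[{"x":0.003,"y":-0.001,"z":0.0015,"wx":-0.2,"wy":-0.4,"wz":0},{"x":0,"y":0,"z":0,"wx":0,"wy":0,"wz":0}]'
python3 -c "
from h import *
goto(.427,-.3945,.012,22.6)"
python3 -m creep '[{"x":0,"y":0,"z":0,"wx":0,"wy":0,"wz":0},{"x":0,"y":0,"z":0,"wx":0,"wy":0,"wz":0},{"x":0,"y":0,"z":0,"wx":0,"wy":0,"wz":0},{"x":0,"y":0,"z":0,"wx":0,"wy":0,"wz":0},{"x":0,"y":0,"z":0,"wx":0,"wy":0,"wz":0},{"x":0,"y":0,"z":0,"wx":0,"wy":0,"wz":0},{"x":0,"y":0,"z":0,"wx":0,"wy":0,"wz":0},{"x":0,"y":0,"z":0,"wx":0,"wy":0,"wz":0}]' 1 60
python3 -c "
from h import *
goto(.427,-.3945,.012,22.6)"
```

```text
clock: 4.02
eef_pos: [0.4276, -0.3964, 0.0141]
tool_rot: [0.001, 0.98, 0.197, 0.001]
contact_force: [0.4, -0.8, 0.1]
finger_gap: 0.0855
t 4.02 tcp [ 0.4276 -0.3964  0.0141] longyaw 22.72 zaxis [ 0.001 -0.002 -1.   ] F [ 0.4 -0.8  0.1] gap 0.0855 q6 0.41
NEED shift mm [-0.6  1.9 -2.1] turn [0.11 0.08] -0.12
clock: 4.68
eef_pos: [0.4301, -0.3982, 0.0191]
tool_rot: [0.005, 0.98, 0.197, 0.003]
contact_force: [-0.2, 0.1, -1.2]
finger_gap: 0.0345
t 4.68 tcp [ 0.4301 -0.3982  0.0191] longyaw 22.74 zaxis [ 0.009 -0.009 -1.   ] F [-0.2  0.1 -1.2] gap 0.0345 q6 0.41
NEED shift mm [-3.1  3.7 -7.1] turn [0.49 0.49] -0.14
```

```bash
python3 -m creep '[{"x":0,"y":0,"z":0.02,"wx":0,"wy":0,"wz":0},{"x":0,"y":0,"z":0.035,"wx":0.3,"wy":0.3,"wz":0},{"x":0,"y":0,"z":0.035,"wx":0,"wy":0,"wz":0},{"x":0,"y":0,"z":0.04,"wx":0,"wy":0,"wz":0},{"x":0,"y":0,"z":0.04,"wx":0,"wy":0,"wz":0},{"x":0,"y":0,"z":0.03,"wx":0,"wy":0,"wz":0}]'
python3 -c "
from h import *
goto(.584,-.1764,.2,0.8)
for i in range(4):
    s=ctrl.camera('side'); print(np.round(ctrl.get_state()['eef_pos'],4),ctrl.get_state()['finger_gap'])
save(s,'s1.png')"
```

```text
clock: 5.18
eef_pos: [0.4234, -0.3916, 0.2157]
tool_rot: [-0.009, 0.98, 0.197, -0.006]
contact_force: [0.5, -0.4, -0.1]
finger_gap: 0.0347
t 5.18 tcp [ 0.4234 -0.3916  0.2157] longyaw 22.75 zaxis [-0.016  0.016 -1.   ] F [ 0.5 -0.4 -0.1] gap 0.0347 q6 0.41
NEED shift mm [160.6 215.2 -15.7] turn [-0.9  -0.93] -21.95
[ 0.4257 -0.3937  0.2219] 0.03438050380439452
[ 0.4254 -0.3935  0.2188] 0.034675342573990735
[ 0.4242 -0.3923  0.2156] 0.03468377202901725
[ 0.4232 -0.3914  0.2132] 0.03472425938721587
```

View pics/s1.png

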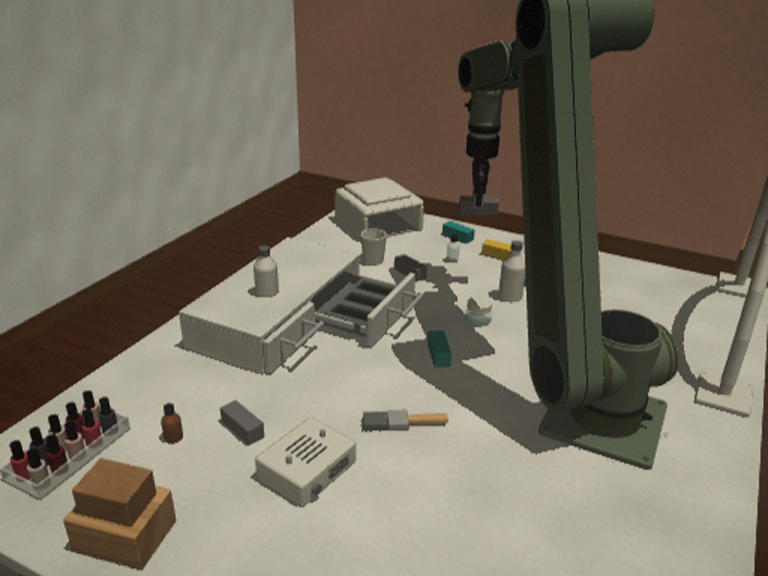

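```bash
python3 -m creep '[{"x":0.008,"y":0.01,"z":0,"wx":-0.4,"wy":-0.4,"wz":-1},{"x":0.018,"y":0.025,"z":0,"wx":0,"wy":0,"wz":-3},{"x":0.022,"y":0.03,"z":0,"wx":0,"wy":0,"wz":-3},{"x":0.022,"y":0.03,"z":0,"wx":0,"wy":0,"wz":-3},{"x":0.022,"y":0.03,"z":0,"wx":0,"wy":0,"wz":-3},{"x":0.022,"y":0.03,"z":0,"wx":0,"wy":0,"wz":-3},{"x":0.02,"y":0.025,"z":0,"wx":0,"wy":0,"wz":-3},{"x":0.014,"y":0.018,"z":0,"wx":0,"wy":0,"wz":-2},{"x":0.008,"y":0.01,"z":0,"wx":0,"wy":0,"wz":-1},{"x":0.004,"y":0.005,"z":0,"wx":0,"wy":0,"wz":0}]'
python3 -c "
from h import *
for i in range(6): s=ctrl.camera('side')
goto(.585,-.1754,.13,0.8)
t=ctrl.camera('top')
save(s,'s2.png',(200,90,360,220),5);save(t,'t2.png',(200,100,340,220),5)"
```

```text
clock: 6.22
eef_pos: [0.5769, -0.1643, 0.1881]
tool_rot: [-0.018, 1.0, -0.006, -0.022]
contact_force: [-0.3, -0.5, -1.8]
finger_gap: 0.0346
t 6.52 tcp [ 0.5762 -0.1677  0.1906] longyaw -0.94 zaxis [-0.039  0.035 -0.999] F [ 0.4 -0.1 -1. ] gap 0.0347 q6 1.27
NEED shift mm [  8.8  -7.7 -60.6] turn [-2.01 -2.25] 1.74
```

View pics/s2.png

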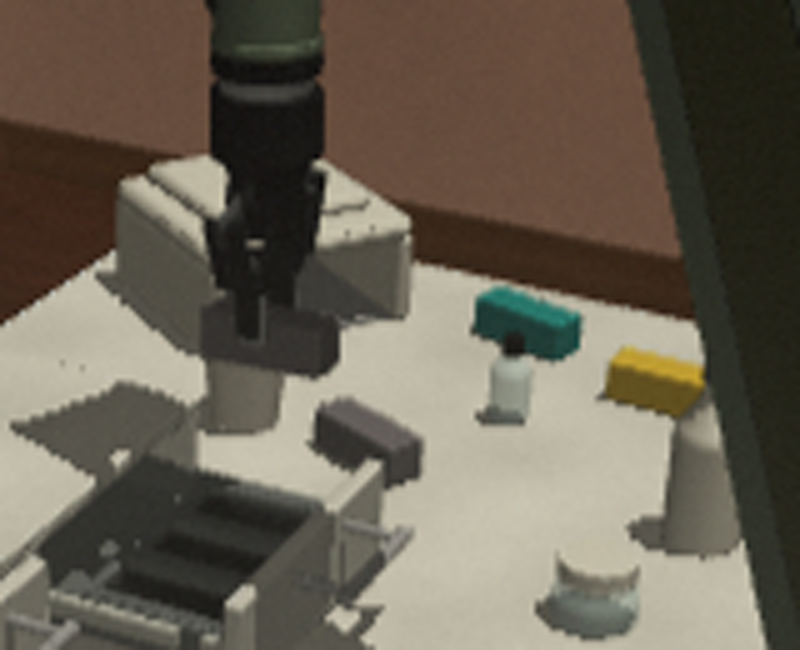

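View pics/t2.png

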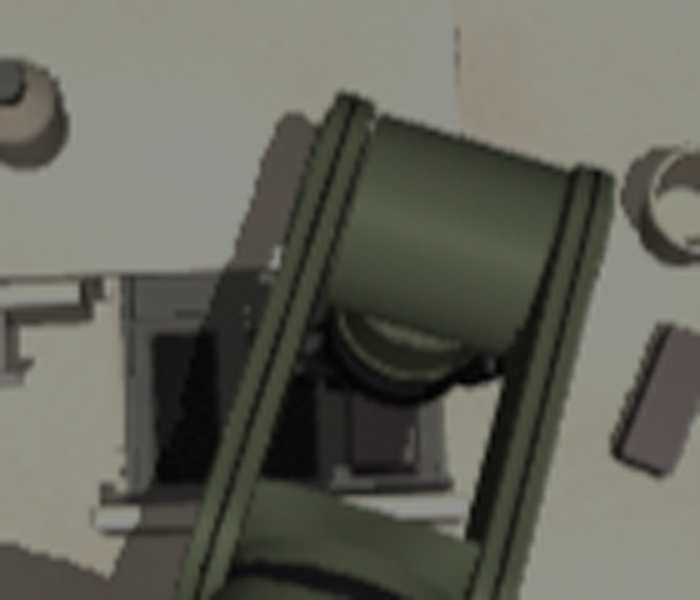

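```bash
python3 -m creep '[{"x":0.004,"y":-0.004,"z":-0.01,"wx":-1,"wy":-1,"wz":0.8},{"x":0.004,"y":-0.003,"z":-0.012,"wx":-0.6,"wy":-0.8,"wz":0.6},{"x":0,"y":0,"z":-0.012,"wx":-0.2,"wy":-0.2,"wz":0.2},{"x":0,"y":0,"z":-0.01,"wx":0,"wy":0,"wz":0}]'
python3 -c "
from h import *
for i in range(6): s=ctrl.camera('side')
goto(.585,-.1754,.13,0.8)
t=ctrl.camera('top')
save(s,'s3.png',(220,120,320,200),8);save(t,'t3.png',(240,150,320,220),8)"
```

```text
clock: 6.9
eef_pos: [0.5848, -0.1797, 0.1498]
tool_rot: [0.001, 1.0, 0.004, 0.003]
contact_force: [-0.5, 0.6, -0.8]
finger_gap: 0.0344
t 7.2 tcp [ 0.5858 -0.1791  0.1509] longyaw 0.51 zaxis [ 0.007 -0.002 -1.   ] F [-0.2 -0.2 -0.3] gap 0.0343 q6 1.25
NEED shift mm [ -0.8   3.7 -20.9] turn [0.1  0.39] 0.29
```

View pics/s3.png

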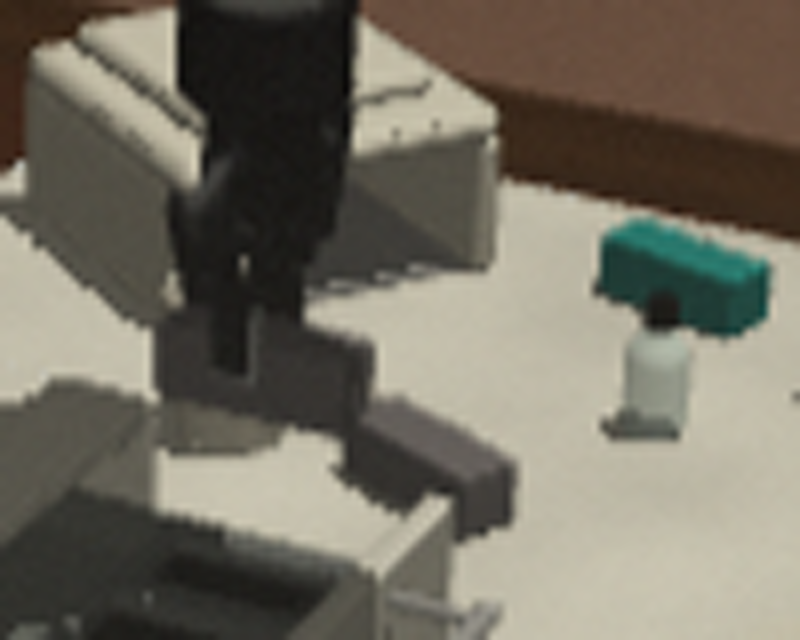

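View pics/t3.png

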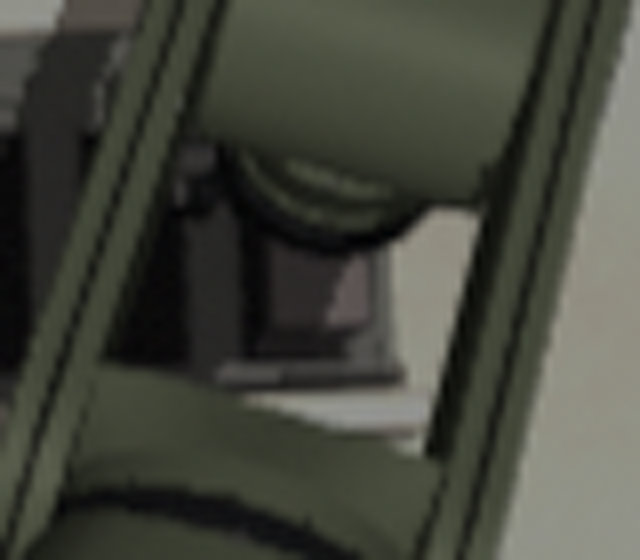

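Run:
```python
from h import *
s=ctrl.camera('side');t=ctrl.camera('top')
p,_=tool()
def aty(c,q,y):
    d=ray(c,q);o=np.array(c["origin"]);return o+d*(y-o[1])/d[1]
S=lambda q:(220+(q[0]+.5)/8-.5,120+(q[1]+.5)/8-.5)
for q in((345,433),(158,395)): print(aty(s,S(q),p[1]+.018)-p)
T=lambda q:(240+(q[0]+.5)/8-.5,150+(q[1]+.5)/8-.5)
for q in((270,326),(362,326)):print(atz(t,T(q),p[2]+.017)-p)
```

```text
t 7.35 tcp [ 0.5858 -0.1789  0.1507] longyaw 0.53 zaxis [ 0.007 -0.002 -1.   ] F [ 0.7  0.1 -0.2] gap 0.0346 q6 1.25
[-0.04911405  0.018      -0.01219624]
[ 0.04290924  0.018      -0.01646676]
[-0.04825631  0.01754425  0.017     ]
[-0.04907542 -0.01502324  0.017     ]
```

```bash
python3 -m creep '[{"x":0.001,"y":0.002,"z":-0.018,"wx":0,"wy":0.2,"wz":0.2},{"x":0.001,"y":0.0015,"z":-0.022,"wx":0,"wy":0,"wz":0},{"x":0,"y":0,"z":-0.018,"wx":0,"wy":0,"wz":0},{"x":0,"y":0,"z":-0.012,"wx":0,"wy":0,"wz":0},{"x":0,"y":0,"z":-0.003,"wx":0,"wy":0,"wz":0}]'
python3 -c "
from h import *
for i in range(5): s=ctrl.camera('side')
goto(.588,-.1754,.075,0.8)
save(s,'s4.png',(210,150,310,230),8)"
```

```text
clock: 7.77
eef_pos: [0.5908, -0.1758, 0.0798]
tool_rot: [0.002, 1.0, 0.007, 0.007]
contact_force: [0.5, -0.4, -0.9]
finger_gap: 0.0347
t 8.02 tcp [ 0.5926 -0.1765  0.0828] longyaw 0.76 zaxis [ 0.018 -0.007 -1.   ] F [-0.   0.2 -1. ] gap 0.0348 q6 1.25
NEED shift mm [-4.6  1.1 -7.8] turn [0.38 1.05] 0.04
```

View pics/s4.png

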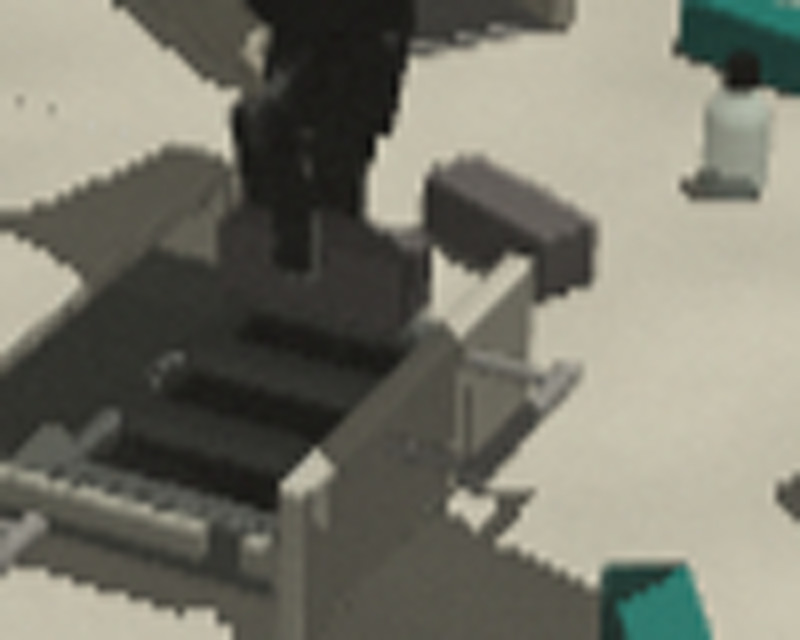

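```bash
python3 -m creep '[{"x":-0.0025,"y":0.001,"z":-0.004,"wx":0.2,"wy":0.6,"wz":0},{"x":-0.002,"y":0,"z":-0.004,"wx":0.1,"wy":0.4,"wz":0},{"x":0,"y":0,"z":-0.003,"wx":0,"wy":0,"wz":0}]'
python3 -c "
from h import *
for i in range(5): s=ctrl.camera('side')
goto(.588,-.1754,.065,0.8)"
```

```text
clock: 8.27
eef_pos: [0.5896, -0.176, 0.0744]
tool_rot: [0.001, 1.0, 0.007, 0.003]
contact_force: [0.0, 0.2, -0.6]
finger_gap: 0.0347
t 8.52 tcp [ 0.5895 -0.1759  0.0742] longyaw 0.76 zaxis [ 0.005 -0.003 -1.   ] F [ 0.  -0.3 -1.4] gap 0.0343 q6 1.25
NEED shift mm [-1.5  0.5 -9.2] turn [0.15 0.29] 0.04
```

```bash
python3 -m creep '[{"x":-0.001,"y":0.0005,"z":-0.004,"wx":0.1,"wy":0.2,"wz":0},{"x":-0.0005,"y":0,"z":-0.004,"wx":0,"wy":0.1,"wz":0},{"x":0,"y":0,"z":-0.004,"wx":0,"wy":0.1,"wz":0},{"x":0,"y":0,"z":-0.003,"wx":0,"wy":0,"wz":0}]'
python3 -c "
from h import *
for i in range(5): s=ctrl.camera('side')
goto(.588,-.1754,.055,0.8)
save(s,'s5.png',(210,150,310,230),8)"
```

```text
clock: 8.85
eef_pos: [0.5884, -0.1755, 0.0588]
tool_rot: [0.001, 1.0, 0.007, -0.0]
contact_force: [-1.0, -0.3, -0.9]
finger_gap: 0.0346
t 9.1 tcp [ 0.5887 -0.1757  0.0595] longyaw 0.76 zaxis [ 0.    -0.002 -1.   ] F [ 0.3  0.6 -0.5] gap 0.0346 q6 1.25
NEED shift mm [-0.7  0.3 -4.5] turn [0.09 0.  ] 0.04
```

View pics/s5.png

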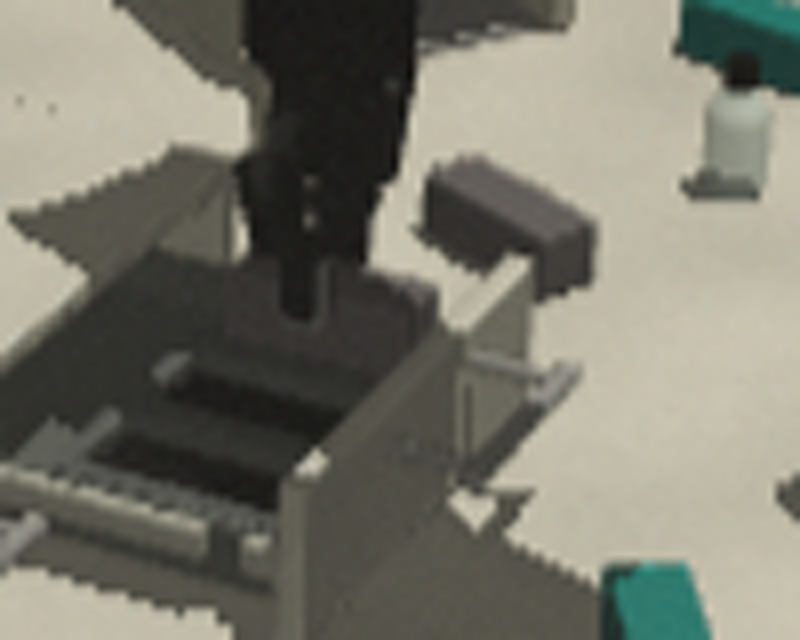

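```bash
python3 -m creep '[{"x":-0.0004,"y":0.0003,"z":-0.003,"wx":0,"wy":0,"wz":0},{"x":0,"y":0,"z":-0.003,"wx":0,"wy":0.1,"wz":0},{"x":0,"y":0,"z":-0.002,"wx":0,"wy":0.1,"wz":0}]'
python3 -c "
from h import *
for i in range(4): s=ctrl.camera('side')
goto(.588,-.1754,.053,0.8)"
```

```text
clock: 9.35
eef_pos: [0.5899, -0.1756, 0.0537]
tool_rot: [0.001, 1.0, 0.006, 0.001]
contact_force: [-2.1, 2.8, 18.3]
finger_gap: 0.0346
t 9.55 tcp [ 0.5902 -0.1755  0.0538] longyaw 0.75 zaxis [ 0.002 -0.003 -1.   ] F [-0.5  1.3  5.8] gap 0.0349 q6 1.25
NEED shift mm [-2.2  0.1 -0.8] turn [0.15 0.11] 0.05
```

```bash
python3 -c "
from h import *
s=ctrl.camera('side');t=ctrl.camera('top')
save(s,'s6.png',(210,150,310,230),8);save(t,'t6.png',(240,150,320,220),8)"
```

```text
(no output)
```

View pics/s6.png

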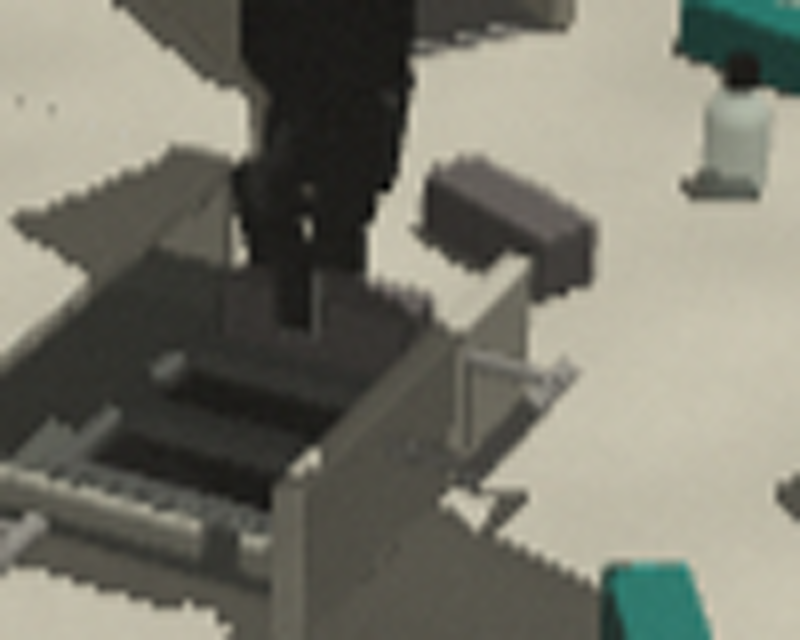

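View pics/t6.png

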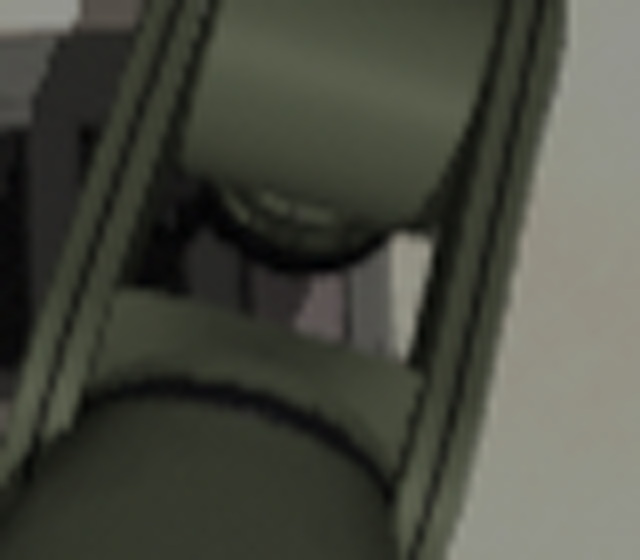

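```bash
python3 -m creep '[{"x":0,"y":0,"z":0,"wx":0,"wy":0,"wz":0},{"x":0,"y":0,"z":0,"wx":0,"wy":0,"wz":0},{"x":0,"y":0,"z":0,"wx":0,"wy":0,"wz":0},{"x":0,"y":0,"z":0.01,"wx":0,"wy":0,"wz":0},{"x":0,"y":0,"z":0.02,"wx":0,"wy":0,"wz":0},{"x":0,"y":0,"z":0.03,"wx":0,"wy":0,"wz":0},{"x":0,"y":0,"z":0.04,"wx":0,"wy":0,"wz":0},{"x":0,"y":-0.02,"z":0.03,"wx":0,"wy":0,"wz":-3},{"x":0,"y":-0.03,"z":0.015,"wx":0,"wy":0,"wz":-4},{"x":0,"y":-0.04,"z":0,"wx":0,"wy":0,"wz":-4}]' 0.4
python3 -m creep '[{"x":0,"y":-0.04,"z":0,"wx":0,"wy":0,"wz":-4},{"x":0,"y":-0.03,"z":0,"wx":0,"wy":0,"wz":-4},{"x":0,"y":-0.02,"z":0,"wx":0,"wy":0,"wz":-3},{"x":0,"y":-0.01,"z":0,"wx":0,"wy":0,"wz":-1}]' 0
python3 -c "
from h import *
s=ctrl.camera('side');t=ctrl.camera('top')
goto(.5825,-.36,.2,-21.2)
save(s,'s7.png',(190,140,310,230),6);save(t,'t7.png',(220,130,370,240),5)"
```

```text
clock: 10.48
eef_pos: [0.5874, -0.2601, 0.2069]
tool_rot: [-0.002, 0.996, -0.088, -0.002]
contact_force: [0.7, 0.2, 0.6]
finger_gap: 0.0514
clock: 10.82
eef_pos: [0.587, -0.3699, 0.2133]
tool_rot: [0.001, 0.98, -0.199, 0.003]
contact_force: [0.3, 0.5, -0.6]
finger_gap: 0.0853
t 10.92 tcp [ 0.5871 -0.3686  0.2127] longyaw -22.84 zaxis [ 0.004 -0.002 -1.   ] F [-0.3  0.1 -0.3] gap 0.0852 q6 1.39
NEED shift mm [ -4.6   8.6 -12.7] turn [0.12 0.24] 1.64
```

View pics/s7.png

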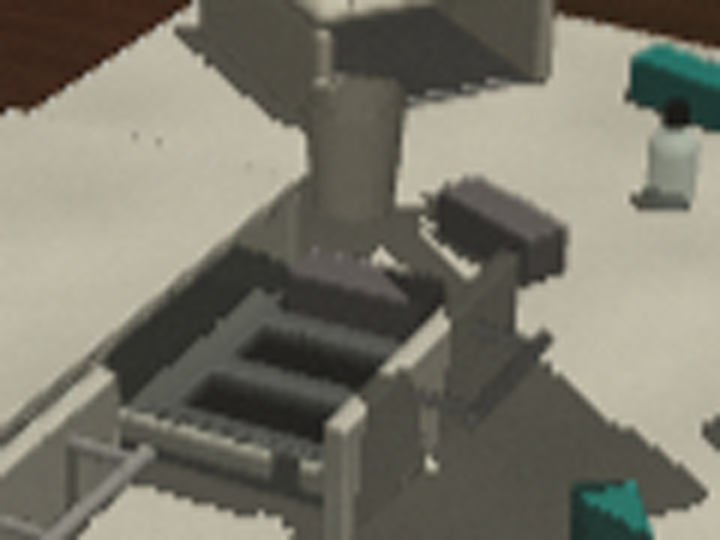

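View pics/t7.png

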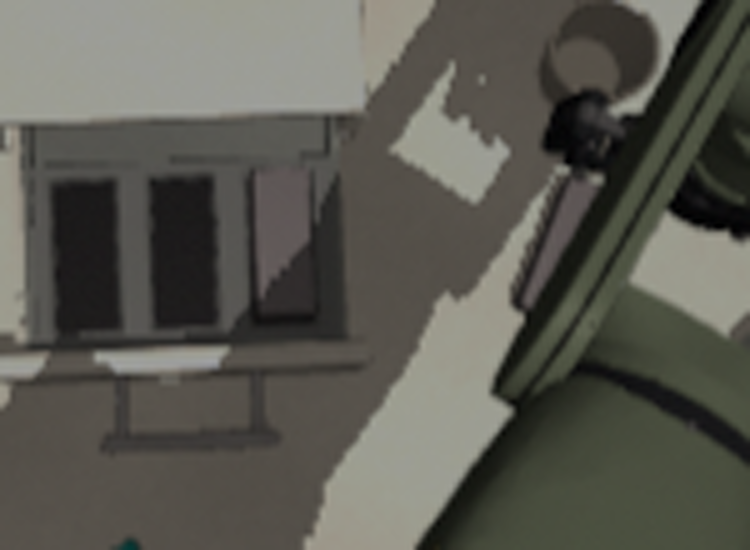

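```bash
python3 -m creep '[{"x":-0.003,"y":0.006,"z":-0.015,"wx":0,"wy":0,"wz":1},{"x":-0.002,"y":0.003,"z":-0.03,"wx":0,"wy":0.2,"wz":0.6},{"x":-0.001,"y":0,"z":-0.035,"wx":0,"wy":0.2,"wz":0},{"x":-0.001,"y":0,"z":-0.035,"wx":0,"wy":0.2,"wz":0},{"x":-0.001,"y":0,"z":-0.03,"wx":0,"wy":0.2,"wz":0},{"x":-0.001,"y":0,"z":-0.02,"wx":0,"wy":0.2,"wz":0},{"x":0,"y":0,"z":-0.01,"wx":0,"wy":0.1,"wz":0},{"x":0,"y":0,"z":-0.004,"wx":0,"wy":0,"wz":0}]'
python3 -c "
from h import *
for i in range(5):s=ctrl.camera('side')
goto(.5825,-.358,.014,-21.2)
save(s,'s8.png',(230,140,310,210),8)"
```

```text
clock: 11.58
eef_pos: [0.579, -0.3448, 0.0323]
tool_rot: [-0.0, 0.985, -0.175, -0.005]
contact_force: [-0.0, -0.2, 0.1]
finger_gap: 0.0854
t 11.83 tcp [ 0.5809 -0.3476  0.0361] longyaw -20.24 zaxis [-0.004 -0.002 -1.   ] F [0.4 0.5 1.1] gap 0.0855 q6 1.37
NEED shift mm [  1.6 -10.4 -22.1] turn [ 0.12 -0.25] -0.96
```

View pics/s8.png

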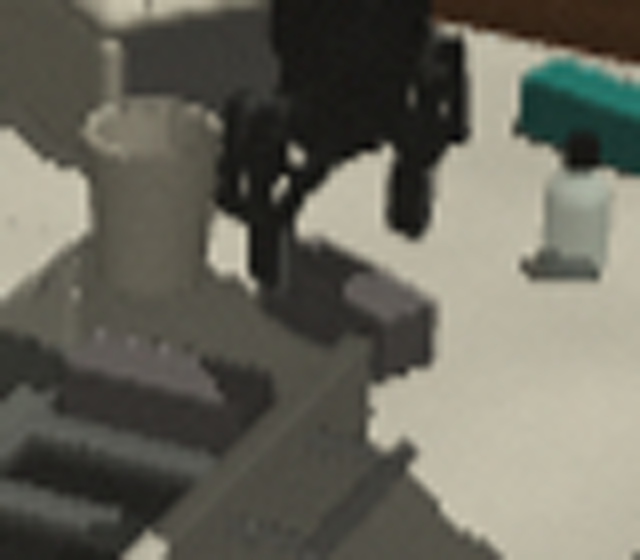

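```bash
python3 -m creep '[{"x":0.001,"y":-0.005,"z":-0.002,"wx":0,"wy":-0.1,"wz":-0.5},{"x":0,"y":-0.005,"z":-0.005,"wx":0,"wy":0,"wz":-0.4},{"x":0,"y":0,"z":-0.007,"wx":0,"wy":0,"wz":0},{"x":0,"y":0,"z":-0.006,"wx":0,"wy":0,"wz":0},{"x":0,"y":0,"z":-0.002,"wx":0,"wy":0,"wz":0}]'
python3 -c "
from h import *
for i in range(5):s=ctrl.camera('side')
goto(.5825,-.358,.014,-21.2)"
```

```text
clock: 12.25
eef_pos: [0.5848, -0.3615, 0.0181]
tool_rot: [0.003, 0.983, -0.185, 0.004]
contact_force: [-0.6, 0.2, -0.4]
finger_gap: 0.0855
t 12.5 tcp [ 0.5853 -0.3613  0.0191] longyaw -21.26 zaxis [ 0.008 -0.009 -1.   ] F [-1.1  0.3  0.5] gap 0.0854 q6 1.38
NEED shift mm [-2.8  3.3 -5.1] turn [0.5  0.46] 0.06
```

```bash
python3 -m creep '[{"x":-0.001,"y":0.001,"z":-0.004,"wx":0.2,"wy":0.2,"wz":0},{"x":-0.001,"y":0.001,"z":-0.003,"wx":0.2,"wy":0.2,"wz":0},{"x":0,"y":0,"z":-0.001,"wx":0,"wy":0,"wz":0}]'
python3 -c "
from h import *
goto(.5825,-.358,.014,-21.2)"
python3 -m creep '[{"x":0,"y":0,"z":0,"wx":0,"wy":0,"wz":0},{"x":0,"y":0,"z":0,"wx":0,"wy":0,"wz":0},{"x":0,"y":0,"z":-0.001,"wx":0,"wy":0,"wz":0},{"x":0,"y":0,"z":0,"wx":0,"wy":0,"wz":0},{"x":0,"y":0,"z":-0.001,"wx":0,"wy":0,"wz":0},{"x":0,"y":0,"z":0,"wx":0,"wy":0,"wz":0},{"x":0,"y":0,"z":0,"wx":0,"wy":0,"wz":0}]' 1 60
python3 -c "
from h import *
goto(.5825,-.358,.014,-21.2)"
```

```text
clock: 12.75
eef_pos: [0.5837, -0.3591, 0.0113]
tool_rot: [0.001, 0.983, -0.184, 0.001]
contact_force: [0.8, -0.0, -0.1]
finger_gap: 0.0854
t 12.75 tcp [ 0.5837 -0.3591  0.0113] longyaw -21.24 zaxis [ 0.002 -0.002 -1.   ] F [ 0.8 -0.  -0.1] gap 0.0854 q6 1.37
NEED shift mm [-1.2  1.1  2.7] turn [0.11 0.1 ] 0.04
clock: 13.33
eef_pos: [0.5843, -0.3594, 0.0108]
tool_rot: [0.001, 0.983, -0.184, 0.002]
contact_force: [-0.0, 0.4, -1.3]
finger_gap: 0.0352
t 13.33 tcp [ 0.5843 -0.3594  0.0108] longyaw -21.24 zaxis [ 0.003 -0.003 -1.   ] F [-0.   0.4 -1.3] gap 0.0352 q6 1.37
NEED shift mm [-1.8  1.4  3.2] turn [0.17 0.19] 0.04
```

```bash
python3 -m creep '[{"x":0,"y":0,"z":0.015,"wx":0,"wy":0,"wz":0},{"x":0,"y":0,"z":0.03,"wx":0,"wy":0,"wz":0},{"x":0,"y":0,"z":0.035,"wx":0,"wy":0,"wz":0},{"x":0,"y":0,"z":0.035,"wx":0,"wy":0,"wz":0},{"x":0,"y":0.01,"z":0.025,"wx":0,"wy":0,"wz":1},{"x":0,"y":0.025,"z":0.01,"wx":0,"wy":0,"wz":3},{"x":0,"y":0.03,"z":0,"wx":0,"wy":0,"wz":3},{"x":0,"y":0.03,"z":0,"wx":0,"wy":0,"wz":3},{"x":0,"y":0.03,"z":0,"wx":0,"wy":0,"wz":3},{"x":0,"y":0.03,"z":0,"wx":0,"wy":0,"wz":3}]'
python3 -m creep '[{"x":0,"y":0.03,"z":0,"wx":0,"wy":0,"wz":3},{"x":0,"y":0.025,"z":0,"wx":0,"wy":0,"wz":2},{"x":0,"y":0.015,"z":0,"wx":0,"wy":0,"wz":1},{"x":0,"y":0.008,"z":0,"wx":0,"wy":0,"wz":0}]'
python3 -c "
from h import *
for i in range(5):s=ctrl.camera('side')
goto(.584,-.1134,.14,0.8)"
```

```text
clock: 14.17
eef_pos: [0.5809, -0.2041, 0.1642]
tool_rot: [0.002, 0.999, -0.044, 0.001]
contact_force: [-0.8, 0.0, -1.4]
finger_gap: 0.0342
clock: 14.5
eef_pos: [0.5793, -0.1179, 0.1639]
tool_rot: [0.001, 1.0, 0.013, 0.0]
contact_force: [-0.8, 0.2, -1.1]
finger_gap: 0.035
t 14.75 tcp [ 0.5798 -0.1211  0.1639] longyaw 1.33 zaxis [ 0.001 -0.003 -1.   ] F [-0.6 -0.2 -1.6] gap 0.035 q6 1.33
NEED shift mm [  4.2   7.7 -23.9] turn [0.18 0.08] -0.53
```

```bash
python3 -m creep '[{"x":0.002,"y":0.004,"z":-0.006,"wx":0.1,"wy":0,"wz":-0.3},{"x":0.002,"y":0.003,"z":-0.008,"wx":0,"wy":0,"wz":-0.2},{"x":0,"y":0,"z":-0.006,"wx":0,"wy":0,"wz":0},{"x":0,"y":0,"z":-0.002,"wx":0,"wy":0,"wz":0}]'
python3 -c "
from h import *
for i in range(5):s=ctrl.camera('side')
goto(.584,-.1134,.14,0.8)
s=ctrl.camera('side');t=ctrl.camera('top')
save(s,'s9.png',(210,120,310,200),8);save(t,'t9.png',(220,140,310,220),8)"
```

```text
clock: 15.08
eef_pos: [0.5846, -0.1174, 0.1398]
tool_rot: [0.001, 1.0, 0.004, 0.001]
contact_force: [-0.3, -0.4, 0.4]
finger_gap: 0.035
t 15.33 tcp [ 0.5853 -0.1172  0.1416] longyaw 0.49 zaxis [ 0.005 -0.003 -1.   ] F [ 0.7 -0.5 -0.4] gap 0.0354 q6 1.35
NEED shift mm [-1.3  3.8 -1.6] turn [0.16 0.29] 0.31
```

View pics/s9.png

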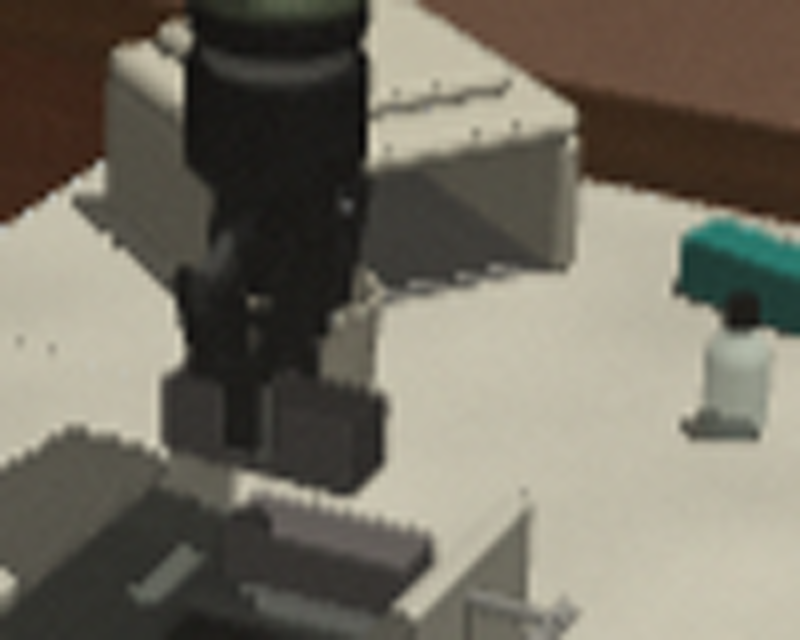

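View pics/t9.png

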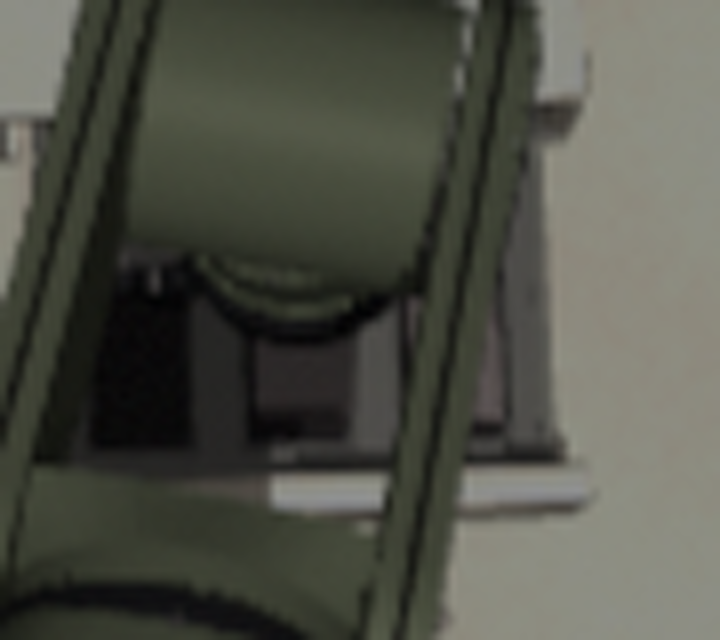

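Run:
```python
from h import *
s=ctrl.camera('side');t=ctrl.camera('top')
p,_=tool()
def aty(c,q,y):
    d=ray(c,q);o=np.array(c["origin"]);return o+d*(y-o[1])/d[1]
S=lambda q:(210+(q[0]+.5)/8-.5,120+(q[1]+.5)/8-.5)
for q in((351,492),(163,450)): print(aty(s,S(q),p[1]+.018)-p)
T=lambda q:(220+(q[0]+.5)/8-.5,140+(q[1]+.5)/8-.5)
for q in((255,405),(350,407)):print(atz(t,T(q),p[2]+.025)-p)
```

```text
t 15.53 tcp [ 0.5853 -0.1171  0.1419] longyaw 0.5 zaxis [ 0.006 -0.003 -1.   ] F [ 0.6 -1.  -0.8] gap 0.0349 q6 1.35
[-0.04442802  0.018      -0.00473811]
[ 0.04630602  0.018      -0.00793739]
[-0.04581487  0.01774969  0.025     ]
[-0.04737468 -0.01591448  0.025     ]
```

```bash
python3 -m creep '[{"x":-0.0007,"y":0.002,"z":-0.012,"wx":0.1,"wy":0.3,"wz":0.2},{"x":-0.0007,"y":0.0015,"z":-0.018,"wx":0,"wy":0.2,"wz":0},{"x":-0.0005,"y":0,"z":-0.018,"wx":0,"wy":0.2,"wz":0},{"x":-0.0005,"y":0,"z":-0.016,"wx":0,"wy":0.2,"wz":0},{"x":0,"y":0,"z":-0.008,"wx":0,"wy":0.1,"wz":0},{"x":0,"y":0,"z":-0.003,"wx":0,"wy":0,"wz":0}]'
python3 -c "
from h import *
for i in range(5): s=ctrl.camera('side')
goto(.584,-.1134,.055,0.8)"
```

```text
clock: 16.03
eef_pos: [0.5834, -0.1128, 0.0636]
tool_rot: [0.001, 1.0, 0.007, -0.004]
contact_force: [0.1, 0.6, -0.9]
finger_gap: 0.0351
t 16.28 tcp [ 0.585  -0.1133  0.0664] longyaw 0.76 zaxis [-0.004 -0.003 -1.   ] F [-0.1  0.2 -1.2] gap 0.035 q6 1.35
NEED shift mm [ -1.   -0.1 -11.4] turn [ 0.15 -0.21] 0.04
```

```bash
python3 -m creep '[{"x":-0.001,"y":0,"z":-0.004,"wx":0.1,"wy":-0.1,"wz":0},{"x":0,"y":0,"z":-0.004,"wx":0,"wy":0,"wz":0},{"x":0,"y":0,"z":-0.003,"wx":0,"wy":0,"wz":0},{"x":0,"y":0,"z":-0.003,"wx":0,"wy":0,"wz":0}]'
python3 -c "
from h import *
for i in range(4): s=ctrl.camera('side')
goto(.584,-.1134,.046,0.8)"
```

```text
clock: 16.62
eef_pos: [0.5861, -0.1138, 0.0547]
tool_rot: [0.001, 1.0, 0.007, 0.003]
contact_force: [0.3, 0.0, -1.1]
finger_gap: 0.0349
t 16.82 tcp [ 0.5859 -0.1138  0.0545] longyaw 0.75 zaxis [ 0.004 -0.002 -1.   ] F [-0.7 -1.  -1.3] gap 0.0351 q6 1.35
NEED shift mm [-1.9  0.4 -8.5] turn [0.12 0.26] 0.05
```

```bash
python3 -m creep '[{"x":-0.001,"y":0.0004,"z":-0.003,"wx":0.1,"wy":0.2,"wz":0},{"x":-0.0005,"y":0,"z":-0.003,"wx":0,"wy":0,"wz":0},{"x":0,"y":0,"z":-0.0025,"wx":0,"wy":0,"wz":0},{"x":0,"y":0,"z":-0.002,"wx":0,"wy":0,"wz":0}]'
python3 -c "
from h import *
for i in range(4): s=ctrl.camera('side')
goto(.584,-.1134,.046,0.8)"
```

```text
clock: 17.15
eef_pos: [0.5855, -0.1134, 0.045]
tool_rot: [0.0, 1.0, 0.007, 0.002]
contact_force: [-1.5, 1.9, 16.3]
finger_gap: 0.0352
t 17.35 tcp [ 0.5858 -0.1134  0.045 ] longyaw 0.75 zaxis [ 0.005 -0.001 -1.   ] F [0.4 0.7 5.2] gap 0.0348 q6 1.35
NEED shift mm [-1.8  0.   1. ] turn [0.03 0.26] 0.05
```

Seated: bottom contact came at TCP z 0.045, where it should be. Releasing, then on to the third block.

```bash
python3 -m creep '[{"x":0,"y":0,"z":0.001,"wx":0,"wy":0,"wz":0},{"x":0,"y":0,"z":0.001,"wx":0,"wy":0,"wz":0},{"x":0,"y":0,"z":0,"wx":0,"wy":0,"wz":0},{"x":0,"y":0,"z":0.01,"wx":0,"wy":0,"wz":0},{"x":0,"y":0,"z":0.02,"wx":0,"wy":0,"wz":0},{"x":0,"y":0,"z":0.03,"wx":0,"wy":0,"wz":0},{"x":0,"y":0.01,"z":0.04,"wx":0,"wy":0,"wz":0},{"x":0,"y":0.03,"z":0.03,"wx":0,"wy":0,"wz":-1},{"x":0,"y":0.04,"z":0.015,"wx":0,"wy":0,"wz":-2},{"x":0,"y":0.04,"z":0,"wx":0,"wy":0,"wz":-2}]' 0.42
python3 -m creep '[{"x":0,"y":0.04,"z":0,"wx":0,"wy":0,"wz":-2},{"x":0,"y":0.04,"z":0,"wx":0,"wy":0,"wz":-2},{"x":0,"y":0.04,"z":0,"wx":0,"wy":0,"wz":-2},{"x":0,"y":0.04,"z":0,"wx":0,"wy":0,"wz":-2},{"x":0,"y":0.04,"z":0,"wx":0,"wy":0,"wz":-2},{"x":0,"y":0.04,"z":0,"wx":0,"wy":0,"wz":-2},{"x":0,"y":0.035,"z":0,"wx":0,"wy":0,"wz":-2},{"x":0,"y":0.02,"z":0,"wx":0,"wy":0,"wz":-1}]' 0
python3 -c "
from h import *
for i in range(4): s=ctrl.camera('side')
t=ctrl.camera('top')
goto(.592,.353,.2,-19.4)
save(s,'s10.png');save(t,'t10.png')"
```

```text
clock: 18.18
eef_pos: [0.582, 0.0034, 0.1982]
tool_rot: [-0.0, 0.999, -0.044, -0.001]
contact_force: [1.0, 0.0, -0.1]
finger_gap: 0.0495
clock: 18.85
eef_pos: [0.5796, 0.3143, 0.2077]
tool_rot: [-0.002, 0.983, -0.181, 0.004]
contact_force: [0.5, 0.4, -0.1]
finger_gap: 0.0854
t 19.1 tcp [0.5802 0.3097 0.2074] longyaw -20.93 zaxis [ 0.009 -0.    -1.   ] F [-1.4 -1.4 -0.2] gap 0.0855 q6 2.41
NEED shift mm [11.8 43.3 -7.4] turn [0.02 0.5 ] 1.53
```

View pics/s10.png

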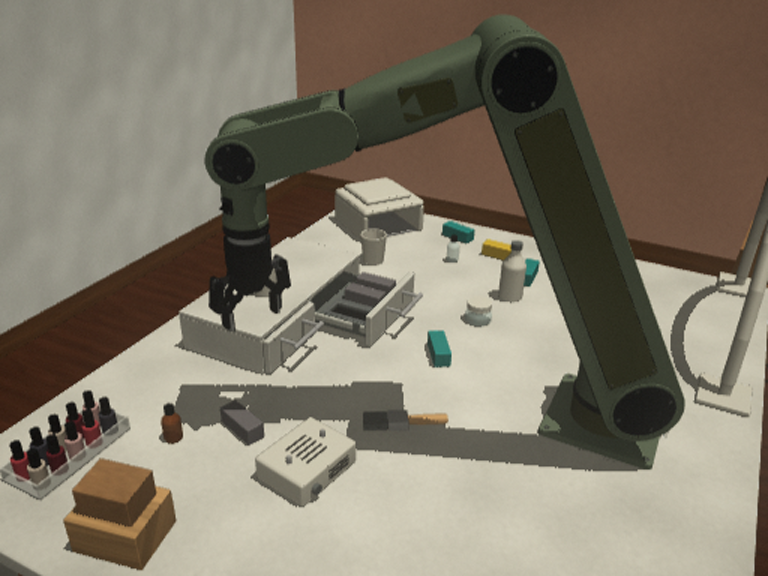

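View pics/t10.png

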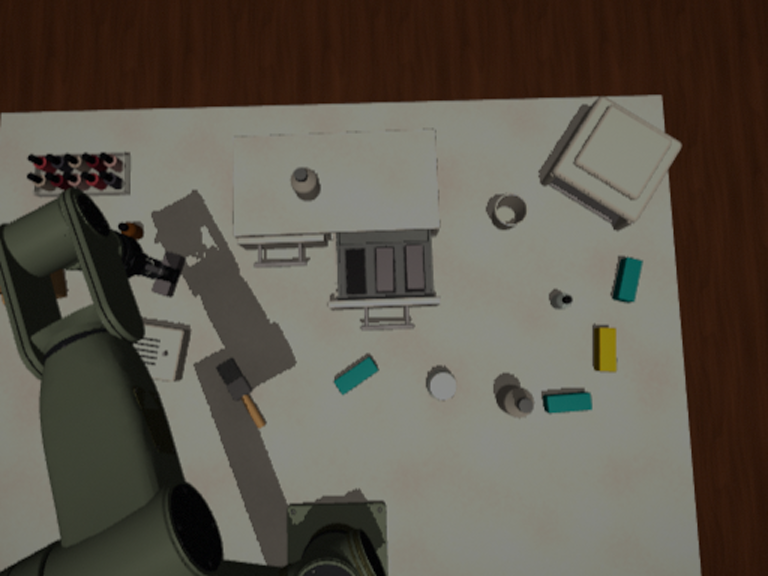

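```bash
python3 -c "
from h import *
t=ctrl.camera('top');s=ctrl.camera('side')
for z in(0,.075): print(atz(t,(87,154),z),atz(s,(171/1.5,440/1.5),0))
print(fitblock(s,(162,281)))
goto(.592,.354,.12,-19.2)"
python3 -m creep '[{"x":0.003,"y":0.012,"z":-0.005,"wx":0,"wy":0.3,"wz":0.5},{"x":0.004,"y":0.015,"z":-0.015,"wx":0,"wy":0.2,"wz":0.5},{"x":0.003,"y":0.01,"z":-0.025,"wx":0,"wy":0,"wz":0.4},{"x":0.001,"y":0.004,"z":-0.025,"wx":0,"wy":0,"wz":0},{"x":0,"y":0,"z":-0.012,"wx":0,"wy":0,"wz":0},{"x":0,"y":0,"z":-0.005,"wx":0,"wy":0,"wz":0}]'
python3 -c "
from h import *
for i in range(4):s=ctrl.camera('side')
goto(.592,.354,.014,-19.2)"
```

```text
[0.69079219 0.44557222 0.        ] [0.69030563 0.43880254 0.        ]
[0.67515272 0.41207209 0.075     ] [0.69030563 0.43880254 0.        ]
(np.float64(0.5820250710333925), np.float64(0.3572237069106471), np.float64(28.432535482008824), np.float64(0.9086140359107985))
t 19.2 tcp [0.5804 0.309  0.2075] longyaw -21.02 zaxis [ 0.009  0.    -1.   ] F [-0.1 -0.4  0.2] gap 0.0851 q6 2.41
NEED shift mm [ 11.6  45.  -87.5] turn [-0.01  0.52] 1.82
clock: 19.7
eef_pos: [0.5962, 0.3488, 0.1206]
tool_rot: [-0.003, 0.985, -0.174, 0.003]
contact_force: [-0.1, -0.5, 0.1]
finger_gap: 0.0853
t 19.9 tcp [0.5972 0.3492 0.1239] longyaw -20.01 zaxis [ 0.011  0.007 -1.   ] F [-0.1 -0.5 -0.5] gap 0.0856 q6 2.43
NEED shift mm [  -5.2    4.8 -109.9] turn [-0.43  0.63] 0.81
```

```bash
python3 -m creep '[{"x":-0.003,"y":0.003,"z":-0.012,"wx":-0.3,"wy":0.4,"wz":0.5},{"x":-0.002,"y":0.002,"z":-0.022,"wx":-0.1,"wy":0.2,"wz":0.3},{"x":-0.001,"y":0,"z":-0.025,"wx":0,"wy":0.1,"wz":0},{"x":-0.0005,"y":0,"z":-0.022,"wx":0,"wy":0.1,"wz":0},{"x":0,"y":0,"z":-0.015,"wx":0,"wy":0,"wz":0},{"x":0,"y":0,"z":-0.008,"wx":0,"wy":0,"wz":0},{"x":0,"y":0,"z":-0.003,"wx":0,"wy":0,"wz":0}]'
python3 -c "
from h import *
for i in range(4):s=ctrl.camera('side')
goto(.592,.354,.014,-19.2)
save(s,'s11.png',(120,230,220,310),8)"
```

```text
clock: 20.48
eef_pos: [0.5947, 0.3574, 0.021]
tool_rot: [-0.006, 0.986, -0.166, 0.005]
contact_force: [-0.4, 0.3, -0.6]
finger_gap: 0.0855
t 20.68 tcp [0.596  0.358  0.0234] longyaw -19.15 zaxis [ 0.016  0.012 -1.   ] F [ 0.9  0.  -0.1] gap 0.0851 q6 2.43
NEED shift mm [-4.  -4.  -9.4] turn [-0.69  0.9 ] -0.05
```

View pics/s11.png

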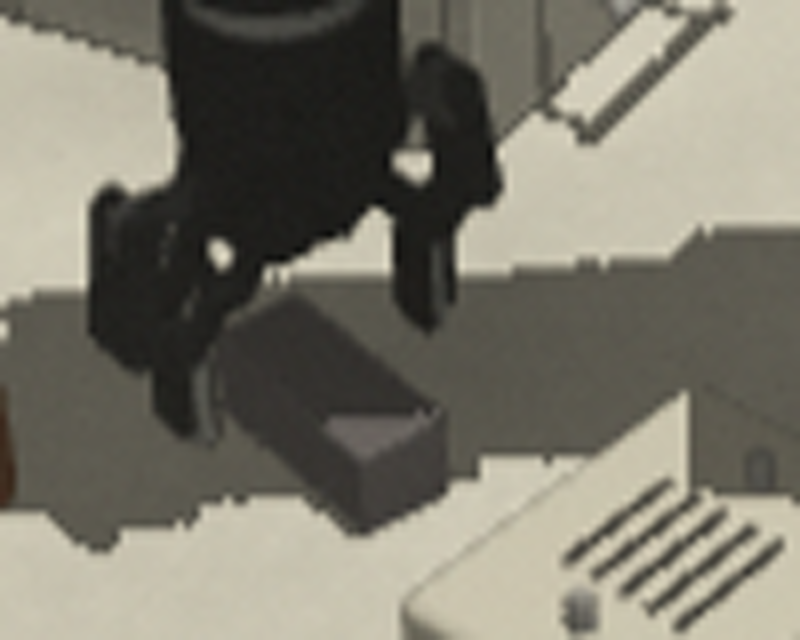

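```bash
python3 -m creep '[{"x":-0.002,"y":-0.002,"z":-0.004,"wx":-0.4,"wy":0.5,"wz":0},{"x":-0.002,"y":-0.002,"z":-0.004,"wx":-0.2,"wy":0.3,"wz":0},{"x":0,"y":0,"z":-0.004,"wx":0,"wy":0,"wz":0},{"x":0,"y":0,"z":-0.001,"wx":0,"wy":0,"wz":0}]'
python3 -c "
from h import *
for i in range(3):s=ctrl.camera('side')
goto(.592,.354,.013,-19.2)"
```

```text
clock: 21.02
eef_pos: [0.5938, 0.3548, 0.0136]
tool_rot: [-0.003, 0.986, -0.166, 0.003]
contact_force: [-0.2, -0.9, 0.2]
finger_gap: 0.0854
t 21.17 tcp [0.594  0.3549 0.0139] longyaw -19.16 zaxis [ 0.007  0.005 -1.   ] F [0.1 0.2 0.9] gap 0.0856 q6 2.43
NEED shift mm [-2.  -0.9 -0.9] turn [-0.26  0.42] -0.04
```

```bash
python3 -m creep '[{"x":-0.001,"y":0,"z":-0.001,"wx":-0.1,"wy":0.2,"wz":0},{"x":-0.001,"y":0,"z":0,"wx":-0.1,"wy":0.1,"wz":0},{"x":0,"y":0,"z":-0.001,"wx":0,"wy":0,"wz":0},{"x":0,"y":0,"z":0,"wx":0,"wy":0,"wz":0},{"x":0,"y":0,"z":0,"wx":0,"wy":0,"wz":0},{"x":0,"y":0,"z":-0.001,"wx":0,"wy":0,"wz":0},{"x":0,"y":0,"z":0,"wx":0,"wy":0,"wz":0},{"x":0,"y":0,"z":0,"wx":0,"wy":0,"wz":0}]' 1 60
python3 -c "
from h import *
goto(.592,.354,.013,-19.2)"
python3 -m creep '[{"x":0,"y":0,"z":0.015,"wx":0,"wy":0,"wz":0},{"x":0,"y":0,"z":0.03,"wx":0,"wy":0,"wz":0},{"x":0,"y":0,"z":0.035,"wx":0,"wy":0,"wz":0},{"x":0,"y":-0.01,"z":0.035,"wx":0,"wy":0,"wz":0},{"x":0,"y":-0.03,"z":0.03,"wx":0,"wy":0,"wz":1},{"x":0,"y":-0.035,"z":0.01,"wx":0,"wy":0,"wz":2},{"x":0,"y":-0.035,"z":0,"wx":0,"wy":0,"wz":2},{"x":0,"y":-0.035,"z":0,"wx":0,"wy":0,"wz":2},{"x":0,"y":-0.035,"z":0,"wx":0,"wy":0,"wz":2},{"x":0,"y":-0.035,"z":0,"wx":0,"wy":0,"wz":2}]'
python3 -m creep '[{"x":0,"y":-0.035,"z":0,"wx":0,"wy":0,"wz":2},{"x":0,"y":-0.035,"z":0,"wx":0,"wy":0,"wz":2},{"x":0,"y":-0.035,"z":0,"wx":0,"wy":0,"wz":2},{"x":0,"y":-0.035,"z":0,"wx":0,"wy":0,"wz":2},{"x":0,"y":-0.025,"z":0,"wx":0,"wy":0,"wz":2},{"x":0,"y":-0.015,"z":0,"wx":0,"wy":0,"wz":1},{"x":0,"y":-0.006,"z":0,"wx":0,"wy":0,"wz":0}]'
python3 -c "
from h import *
for i in range(4): s=ctrl.camera('side')
goto(.585,-.0514,.14,0.8)"
```

```text
clock: 21.83
eef_pos: [0.5923, 0.3553, 0.0124]
tool_rot: [-0.001, 0.986, -0.166, 0.001]
contact_force: [0.6, -0.1, 0.8]
finger_gap: 0.0348
t 21.83 tcp [0.5923 0.3553 0.0124] longyaw -19.15 zaxis [ 0.003  0.002 -1.   ] F [ 0.6 -0.1  0.8] gap 0.0348 q6 2.43
NEED shift mm [-0.3 -1.3  0.6] turn [-0.09  0.19] -0.05
clock: 22.67
eef_pos: [0.5885, 0.1388, 0.1691]
tool_rot: [0.0, 0.998, -0.061, 0.001]
contact_force: [0.3, 0.4, -1.8]
finger_gap: 0.0348
clock: 23.25
eef_pos: [0.5853, -0.0622, 0.1676]
tool_rot: [0.001, 0.999, 0.038, 0.0]
contact_force: [-0.3, 0.4, -1.0]
finger_gap: 0.0352
t 23.45 tcp [ 0.5856 -0.0588  0.1677] longyaw 4.47 zaxis [ 0.001 -0.001 -1.   ] F [-0.  -0.1 -1.5] gap 0.0349 q6 1.37
NEED shift mm [ -0.6   7.4 -27.7] turn [0.08 0.03] -3.67
```

```bash
python3 -m creep '[{"x":0,"y":0.004,"z":-0.006,"wx":0,"wy":0,"wz":-1.8},{"x":0,"y":0.003,"z":-0.01,"wx":0,"wy":0,"wz":-1.4},{"x":0,"y":0,"z":-0.008,"wx":0,"wy":0,"wz":-0.4},{"x":0,"y":0,"z":-0.003,"wx":0,"wy":0,"wz":0}]'
python3 -c "
from h import *
for i in range(5):s=ctrl.camera('side')
goto(.583,-.0514,.14,0.8)
s=ctrl.camera('side');t=ctrl.camera('top')
save(s,'s12.png',(200,120,300,200),8);save(t,'t12.png',(210,140,300,220),8)"
```

```text
clock: 23.78
eef_pos: [0.5868, -0.0458, 0.1408]
tool_rot: [0.0, 1.0, 0.009, 0.002]
contact_force: [0.3, -0.6, -1.2]
finger_gap: 0.0348
t 24.03 tcp [ 0.5876 -0.0472  0.1423] longyaw 0.95 zaxis [ 0.006 -0.001 -1.   ] F [-0.5 -0.2 -1.1] gap 0.0348 q6 1.45
NEED shift mm [-4.6 -4.2 -2.3] turn [0.03 0.35] -0.15
```

View pics/s12.png

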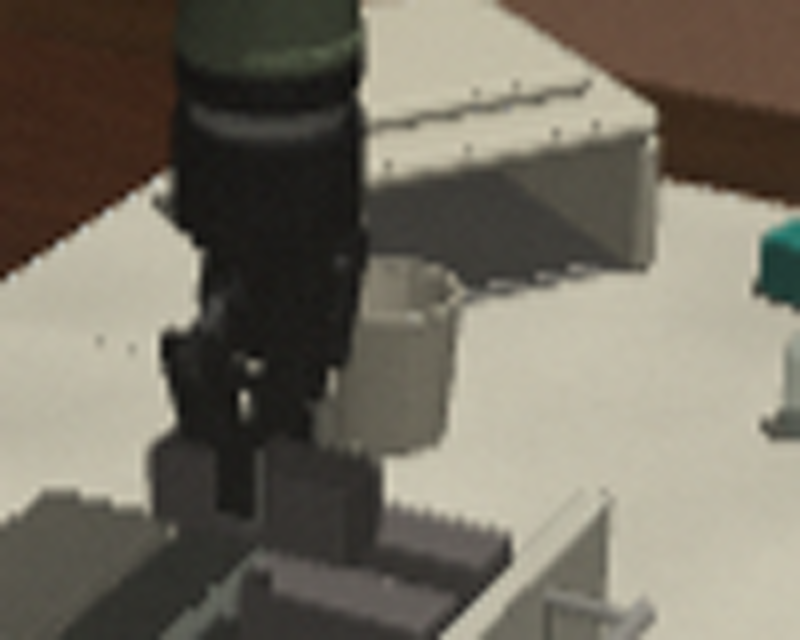

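View pics/t12.png

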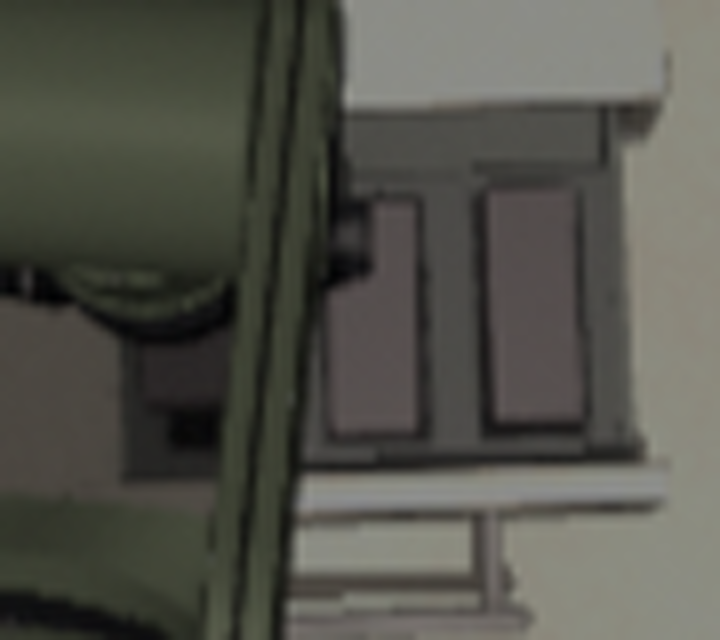

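Run:
```python
from h import *
s=ctrl.camera('side');t=ctrl.camera('top')
p,_=tool()
def aty(c,q,y):
    d=ray(c,q);o=np.array(c["origin"]);return o+d*(y-o[1])/d[1]
S=lambda q:(200+(q[0]+.5)/8-.5,120+(q[1]+.5)/8-.5)
for q in((350,563),(152,517)): print(aty(s,S(q),p[1]+.018)-p)
T=lambda q:(210+(q[0]+.5)/8-.5,140+(q[1]+.5)/8-.5)
for q in((140,405),):print(atz(t,T(q),p[2]+.024)-p)
# seated blocks: fit each in top & side as box on z0=.035
for (x,y) in((.585,-.1754),(.585,-.1134)):
    for c,n in((t,'top'),(s,'side')):
        if n=='top' : 
            print(n,(x,y),np.round(fitblock(c,proj(c,[x,y,.071]),.035),4))
```

```text
t 24.23 tcp [ 0.5875 -0.0475  0.1423] longyaw 0.91 zaxis [ 0.006 -0.001 -1.   ] F [-0.1  0.  -1.2] gap 0.0348 q6 1.45
[-0.04533953  0.018      -0.00584748]
[ 0.0480289   0.018      -0.00932432]
[-0.04616969  0.01739731  0.024     ]
top (0.585, -0.1754) [ 0.5698 -0.1943 -1.6072  1.0106]
top (0.585, -0.1134) [ 0.574  -0.1137 -1.2341  0.5563]
```

```bash
python3 -m creep '[{"x":-0.002,"y":-0.002,"z":-0.012,"wx":0,"wy":0.4,"wz":-0.1},{"x":-0.002,"y":-0.0015,"z":-0.018,"wx":0,"wy":0.2,"wz":0},{"x":-0.001,"y":0,"z":-0.018,"wx":0,"wy":0.2,"wz":0},{"x":-0.0005,"y":0,"z":-0.016,"wx":0,"wy":0.2,"wz":0},{"x":0,"y":0,"z":-0.008,"wx":0,"wy":0.1,"wz":0},{"x":0,"y":0,"z":-0.003,"wx":0,"wy":0,"wz":0}]'
python3 -c "
from h import *
for i in range(5): s=ctrl.camera('side')
goto(.583,-.0514,.055,0.8)"
```

```text
clock: 24.73
eef_pos: [0.5819, -0.0527, 0.0639]
tool_rot: [0.001, 1.0, 0.006, -0.005]
contact_force: [0.4, 0.1, -0.8]
finger_gap: 0.0348
t 24.98 tcp [ 0.5837 -0.0527  0.0666] longyaw 0.73 zaxis [-0.006 -0.002 -1.   ] F [-0.2 -0.7 -1.3] gap 0.0351 q6 1.45
NEED shift mm [ -0.7   1.3 -11.6] turn [ 0.1  -0.32] 0.07
```

```bash
python3 -m creep '[{"x":-0.0005,"y":0.001,"z":-0.004,"wx":0.1,"wy":-0.2,"wz":0},{"x":0,"y":0,"z":-0.004,"wx":0,"wy":-0.1,"wz":0},{"x":0,"y":0,"z":-0.003,"wx":0,"wy":0,"wz":0},{"x":0,"y":0,"z":-0.003,"wx":0,"wy":0,"wz":0}]'
python3 -c "
from h import *
for i in range(4): s=ctrl.camera('side')
goto(.583,-.0514,.046,0.8)"
```

```text
clock: 25.32
eef_pos: [0.5853, -0.0517, 0.0549]
tool_rot: [0.0, 1.0, 0.007, 0.004]
contact_force: [-0.3, -0.2, -1.0]
finger_gap: 0.0349
t 25.52 tcp [ 0.5852 -0.0517  0.0548] longyaw 0.74 zaxis [ 0.007 -0.001 -1.   ] F [ 1.4  0.5 -1.3] gap 0.0349 q6 1.45
NEED shift mm [-2.2  0.3 -8.8] turn [0.03 0.37] 0.06
```

```bash
python3 -m creep '[{"x":-0.0012,"y":0.0003,"z":-0.003,"wx":0,"wy":0.3,"wz":0},{"x":-0.0005,"y":0,"z":-0.003,"wx":0,"wy":0.1,"wz":0},{"x":0,"y":0,"z":-0.0025,"wx":0,"wy":0,"wz":0},{"x":0,"y":0,"z":-0.0015,"wx":0,"wy":0,"wz":0}]'
python3 -c "
from h import *
for i in range(4): s=ctrl.camera('side')
goto(.583,-.0514,.046,0.8)"
```

```text
clock: 25.85
eef_pos: [0.5856, -0.0515, 0.0473]
tool_rot: [0.0, 1.0, 0.006, 0.002]
contact_force: [-1.8, 0.8, 15.2]
finger_gap: 0.0351
t 26.05 tcp [ 0.5858 -0.0515  0.0473] longyaw 0.73 zaxis [ 0.005 -0.001 -1.   ] F [ 0.1 -0.1  7.2] gap 0.0346 q6 1.45
NEED shift mm [-2.8  0.1 -1.3] turn [0.05 0.29] 0.07
```

```bash
python3 -m creep '[{"x":0,"y":0,"z":0.001,"wx":0,"wy":0,"wz":0},{"x":0,"y":0,"z":0.001,"wx":0,"wy":0,"wz":0},{"x":0,"y":0,"z":0,"wx":0,"wy":0,"wz":0},{"x":0,"y":0,"z":0.01,"wx":0,"wy":0,"wz":0},{"x":0,"y":0,"z":0.02,"wx":0,"wy":0,"wz":0},{"x":0,"y":0,"z":0.03,"wx":0,"wy":0,"wz":0},{"x":0,"y":0,"z":0.04,"wx":0,"wy":0,"wz":0},{"x":-0.03,"y":0,"z":0.02,"wx":0,"wy":0,"wz":0},{"x":-0.035,"y":0,"z":0,"wx":0,"wy":0,"wz":0},{"x":-0.035,"y":0,"z":0,"wx":0,"wy":0,"wz":0}]' 0.42
python3 -m creep '[{"x":-0.035,"y":0,"z":0,"wx":0,"wy":0,"wz":0},{"x":-0.035,"y":0,"z":0,"wx":0,"wy":0,"wz":0},{"x":-0.02,"y":0,"z":0,"wx":0,"wy":0,"wz":0},{"x":-0.005,"y":0,"z":0,"wx":0,"wy":0,"wz":0}]'
python3 -c "
from h import *
for i in range(3): s=ctrl.camera('side')
t=ctrl.camera('top')
tool()
save(s,'s13.png',(190,130,310,230),6);save(t,'t13.png',(210,120,310,220),6)
x0,y0,w=.584,-.1134,.0151
for i in(-1,0,1):
  for nm,c in(('t',t),('s',s)):
    print(nm,i,[np.round(proj(c,q),1).tolist() for q in rect(x0,y0,w,.092,.036,.071,(0,.062*i))])"
```

```text
clock: 26.88
eef_pos: [0.4884, -0.0517, 0.1753]
tool_rot: [0.001, 1.0, 0.007, 0.004]
contact_force: [-0.9, -0.2, -0.1]
finger_gap: 0.0498
clock: 27.22
eef_pos: [0.3837, -0.0512, 0.1779]
tool_rot: [0.001, 1.0, 0.007, 0.005]
contact_force: [-0.2, -0.3, 0.5]
finger_gap: 0.0497
t 27.42 tcp [ 0.3891 -0.0516  0.1781] longyaw 0.81 zaxis [ 0.014 -0.002 -1.   ] F [0.3 0.1 0.2] gap 0.0499 q6 1.4
t -1 [[282.7, 192.6], [281.3, 163.2], [269.7, 163.7], [271.0, 193.1]]
s -1 [[265.6, 186.6], [242.8, 180.9], [238.2, 185.0], [261.2, 190.9]]
t 0 [[262.6, 193.5], [261.4, 164.0], [249.8, 164.5], [250.9, 193.9]]
s 0 [[258.0, 194.2], [234.8, 188.1], [229.9, 192.5], [253.5, 198.7]]
t 1 [[242.5, 194.3], [241.4, 164.8], [229.9, 165.3], [230.8, 194.7]]
s 1 [[250.1, 202.1], [226.2, 195.7], [221.1, 200.3], [245.2, 207.0]]
```

View pics/s13.png

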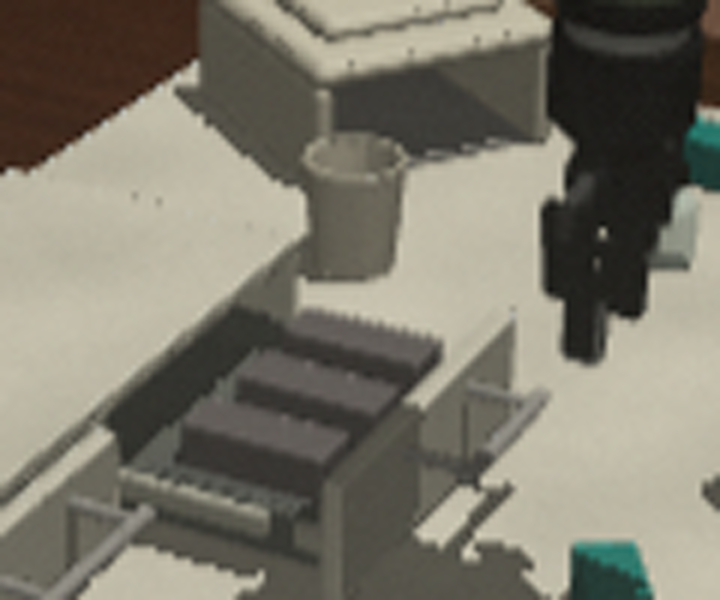

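View pics/t13.png

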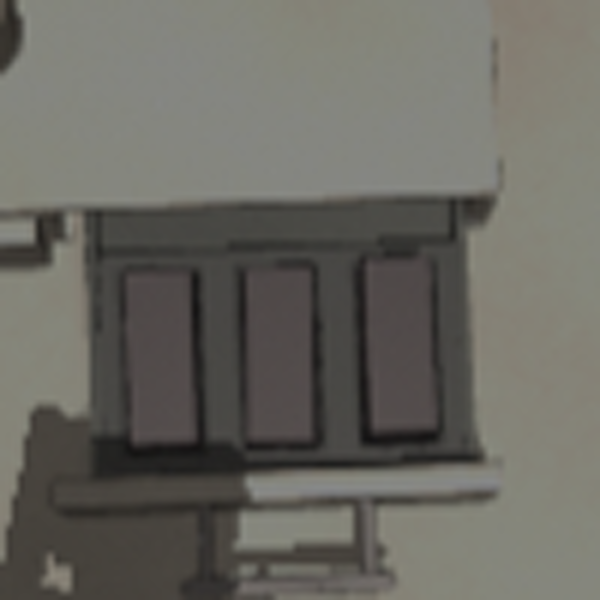

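The three blocks sit in their pockets: the top-view block edges match the projections for fully seated blocks to within about 1 px. Next I'll close the fingers and push the wide drawer home by its handle.

```bash
python3 -m creep '[{"x":0.008,"y":-0.01,"z":-0.01,"wx":0,"wy":0.4,"wz":0},{"x":0.01,"y":-0.02,"z":-0.02,"wx":0,"wy":0.3,"wz":0},{"x":0.01,"y":-0.02,"z":-0.03,"wx":0,"wy":0,"wz":0},{"x":0.005,"y":-0.01,"z":-0.03,"wx":0,"wy":0,"wz":0},{"x":0,"y":-0.003,"z":-0.02,"wx":0,"wy":0,"wz":0},{"x":0,"y":0,"z":-0.008,"wx":0,"wy":0,"wz":0}]' 1
python3 -c "
from h import *
for i in range(4): s=ctrl.camera('side')
t=ctrl.camera('top')
goto(.43,-.1155,.056,0.8)
save(s,'s14.png',(210,130,330,230),6)"
```

```text
clock: 27.92
eef_pos: [0.4396, -0.12, 0.0582]
tool_rot: [0.003, 1.0, 0.009, 0.01]
contact_force: [-0.9, 0.5, -0.0]
finger_gap: 0.0001
t 28.17 tcp [ 0.4399 -0.1192  0.0617] longyaw 1.07 zaxis [ 0.025 -0.007 -1.   ] F [-0.2  0.2 -0.4] gap -0.0001 q6 1.26
NEED shift mm [-9.9  3.7 -5.7] turn [0.42 1.44] -0.27
```

View pics/s14.png

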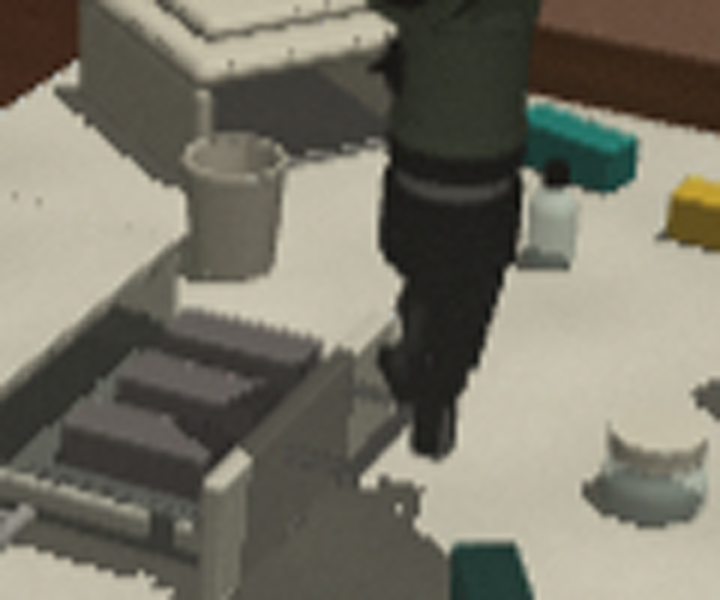

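```bash
python3 -m creep '[{"x":0,"y":0.003,"z":-0.005,"wx":0.3,"wy":0.7,"wz":0},{"x":0.004,"y":0,"z":-0.002,"wx":0,"wy":0.5,"wz":0},{"x":0.008,"y":0,"z":0,"wx":0,"wy":0,"wz":0},{"x":0.012,"y":0,"z":0,"wx":0,"wy":0,"wz":0},{"x":0.015,"y":0,"z":0,"wx":0,"wy":0,"wz":0},{"x":0.015,"y":0,"z":0,"wx":0,"wy":0,"wz":0},{"x":0.015,"y":0,"z":0,"wx":0,"wy":0,"wz":0},{"x":0.015,"y":0,"z":0,"wx":0,"wy":0,"wz":0},{"x":0.015,"y":0,"z":0,"wx":0,"wy":0,"wz":0},{"x":0.01,"y":0,"z":0,"wx":0,"wy":0,"wz":0}]'
python3 -c "
from h import *
s=ctrl.camera('side')
goto(.588,-.1155,.056,0.8)
save(s,'s15.png',(210,130,330,230),6)"
```

```text
clock: 29.0
eef_pos: [0.5508, -0.1143, 0.057]
tool_rot: [0.002, 1.0, 0.012, -0.004]
contact_force: [-1.9, -0.1, 0.1]
finger_gap: -0.0001
t 29.05 tcp [ 0.5531 -0.1145  0.0572] longyaw 1.38 zaxis [-0.005 -0.004 -1.   ] F [ 3.1 -1.   0.2] gap -0.0002 q6 1.33
NEED shift mm [34.9 -1.  -1.2] turn [ 0.23 -0.28] -0.58
```

View pics/s15.png

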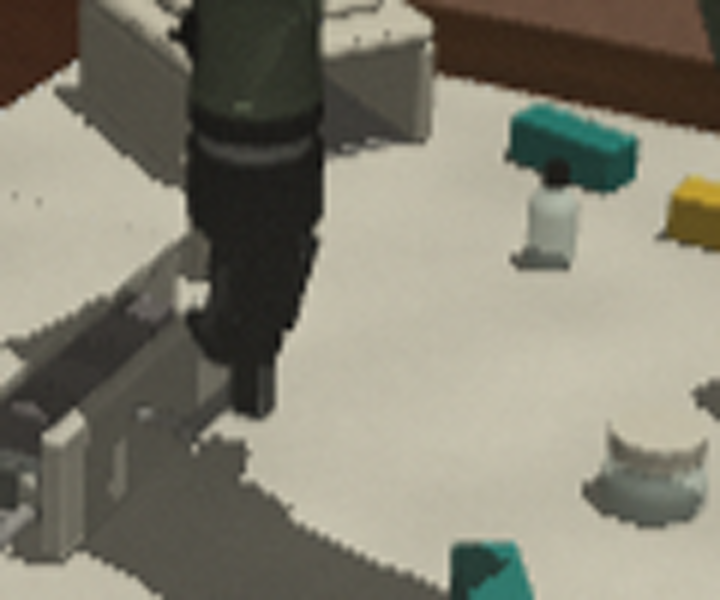

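```bash
python3 -m creep '[{"x":0.008,"y":0,"z":-0.001,"wx":0,"wy":0,"wz":-0.3},{"x":0.01,"y":0,"z":0,"wx":0,"wy":0,"wz":0},{"x":0.01,"y":0,"z":0,"wx":0,"wy":0,"wz":0},{"x":0.006,"y":0,"z":0,"wx":0,"wy":0,"wz":0},{"x":0.005,"y":0,"z":0,"wx":0,"wy":0,"wz":0},{"x":0.004,"y":0,"z":0,"wx":0,"wy":0,"wz":0}]'
python3 -c "
from h import *
s=ctrl.camera('side')
goto(.588,-.1155,.056,0.8)"
```

```text
clock: 29.55
eef_pos: [0.5877, -0.1137, 0.0561]
tool_rot: [0.001, 1.0, 0.011, -0.017]
contact_force: [-11.3, -1.7, 8.3]
finger_gap: -0.0
t 29.6 tcp [ 0.5877 -0.1137  0.0561] longyaw 1.21 zaxis [-0.034 -0.003 -0.999] F [-12.   -1.4   9.7] gap 0.0001 q6 1.35
NEED shift mm [ 0.3 -1.8 -0.1] turn [ 0.19 -1.96] -0.41
```

```bash
python3 -m creep '[{"x":0.006,"y":0,"z":0,"wx":0,"wy":-0.7,"wz":0},{"x":0.007,"y":0,"z":0,"wx":0,"wy":-0.7,"wz":0},{"x":0.007,"y":0,"z":0,"wx":0,"wy":0,"wz":0}]'
python3 -m creep '[{"x":-0.01,"y":0,"z":0,"wx":0,"wy":0,"wz":0},{"x":-0.02,"y":0,"z":0,"wx":0,"wy":-0.3,"wz":0},{"x":-0.03,"y":0.01,"z":0.02,"wx":0,"wy":0,"wz":0},{"x":-0.02,"y":0.03,"z":0.03,"wx":0,"wy":0,"wz":0},{"x":0,"y":0.03,"z":0.03,"wx":0,"wy":0,"wz":0},{"x":0,"y":0.03,"z":0.01,"wx":0,"wy":0,"wz":0},{"x":0,"y":0.015,"z":0,"wx":0,"wy":0,"wz":0}]'
python3 -c "
from h import *
for i in range(3): s=ctrl.camera('side')
t=ctrl.camera('top')
tool()
save(s,'s16.png',(130,130,290,250),5);save(t,'t16.png',(150,90,310,210),5)"
```

```text
clock: 29.85
eef_pos: [0.5876, -0.1136, 0.0562]
tool_rot: [0.0, 1.0, 0.012, -0.028]
contact_force: [-18.1, -2.1, 12.4]
finger_gap: 0.0
clock: 30.43
eef_pos: [0.5065, -0.0003, 0.1476]
tool_rot: [-0.0, 1.0, 0.007, -0.025]
contact_force: [-0.2, 0.4, -0.6]
finger_gap: 0.0002
t 30.63 tcp [ 0.5057 -0.0027  0.1448] longyaw 0.86 zaxis [-0.054 -0.001 -0.999] F [-0.4 -0.3  1.1] gap 0.0003 q6 1.53
```

View pics/s16.png

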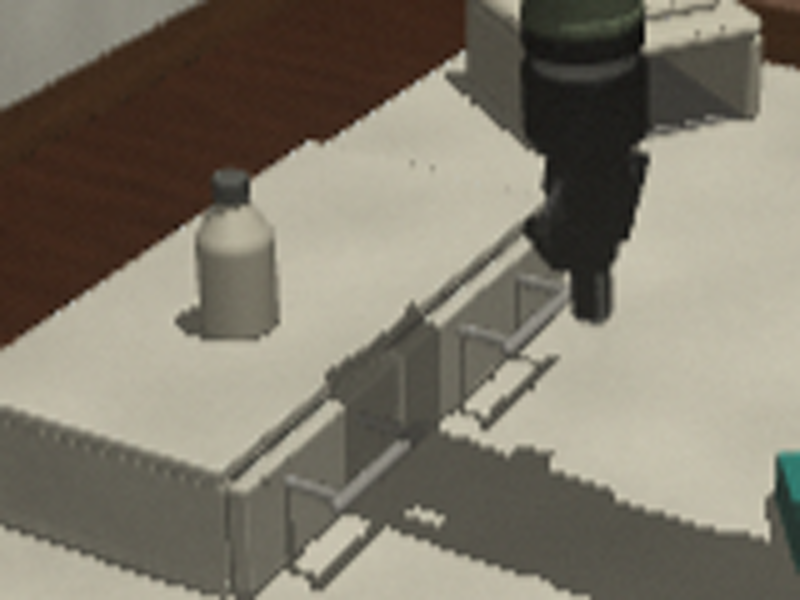

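View pics/t16.png

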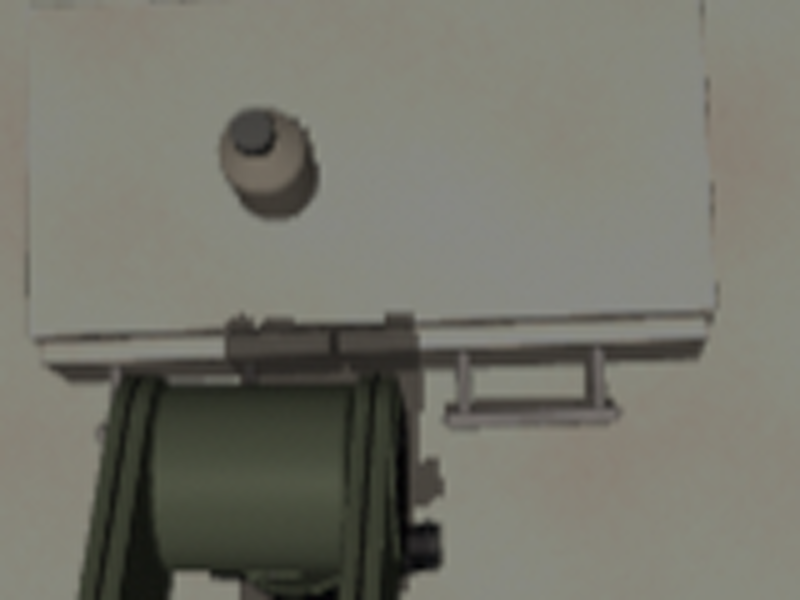

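The wide drawer is flush. Next I'll hook the shut fingers behind the narrow drawer's handle.

```bash
python3 -m creep '[{"x":0.01,"y":0.01,"z":0.003,"wx":0,"wy":-1,"wz":0},{"x":0.02,"y":0.018,"z":0.003,"wx":0,"wy":-1,"wz":0},{"x":0.025,"y":0.022,"z":0,"wx":0,"wy":-0.8,"wz":0},{"x":0.025,"y":0.022,"z":0,"wx":0,"wy":0,"wz":0},{"x":0.02,"y":0.018,"z":0,"wx":0,"wy":0,"wz":0},{"x":0.01,"y":0.01,"z":0,"wx":0,"wy":0,"wz":0},{"x":0.004,"y":0.004,"z":0,"wx":0,"wy":0,"wz":0}]'
python3 -c "
from h import *
for i in range(4): s=ctrl.camera('side')
goto(.623,.102,.1,0.8)"
```

```text
clock: 31.22
eef_pos: [0.6271, 0.1012, 0.1473]
tool_rot: [0.001, 1.0, 0.001, -0.002]
contact_force: [0.0, -0.6, -0.9]
finger_gap: 0.0002
t 31.42 tcp [0.6242 0.0992 0.1477] longyaw 0.05 zaxis [-0.006 -0.002 -1.   ] F [-0.3 -0.3  0.6] gap 0.0004 q6 1.71
NEED shift mm [ -1.2   2.8 -47.7] turn [ 0.13 -0.35] 0.75
```

```bash
python3 -m creep '[{"x":-0.001,"y":0.0015,"z":-0.008,"wx":0,"wy":-0.2,"wz":0.4},{"x":0,"y":0.001,"z":-0.014,"wx":0,"wy":0,"wz":0.3},{"x":0,"y":0,"z":-0.014,"wx":0,"wy":0,"wz":0},{"x":0,"y":0,"z":-0.01,"wx":0,"wy":0,"wz":0},{"x":0,"y":0,"z":-0.004,"wx":0,"wy":0,"wz":0}]'
python3 -c "
from h import *
for i in range(4): s=ctrl.camera('side')
t=ctrl.camera('top')
goto(.623,.102,.05,0.8)
save(s,'s17.png',(150,160,250,240),8);save(t,'t17.png',(150,120,240,200),8)"
```

```text
clock: 31.83
eef_pos: [0.6198, 0.0975, 0.0967]
tool_rot: [0.001, 1.0, 0.005, -0.0]
contact_force: [1.0, 1.1, 0.4]
finger_gap: 0.0002
t 32.08 tcp [0.622  0.0983 0.0992] longyaw 0.59 zaxis [ 0.004 -0.002 -1.   ] F [-0.3  0.3  0.4] gap 0.0003 q6 1.7
NEED shift mm [  1.    3.7 -49.2] turn [0.12 0.21] 0.21
```

View pics/s17.png

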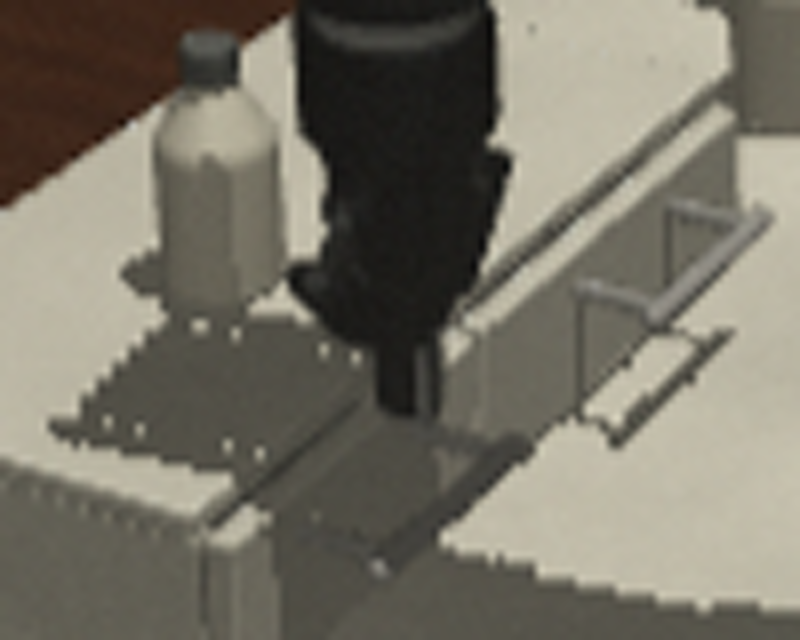

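```bash
python3 -c "
from h import *
s=ctrl.camera('side')
for q in((380,563),(520,443)):
  print(atz(s,(150+(q[0]+.5)/8-.5,160+(q[1]+.5)/8-.5),.065))
p,_=tool(); print(proj(s,p), 'seen tip ~',150+410/8,160+418/8)
for q in ((272,515),(212,520)): print('panel top corner',atz(s,(150+(q[0]+.5)/8-.5,160+(q[1]+.5)/8-.5),.083))"
```

```text
[0.60667538 0.14962188 0.065     ]
[0.6047646  0.04940772 0.065     ]
t 32.13 tcp [0.6221 0.0983 0.0993] longyaw 0.59 zaxis [ 0.004 -0.002 -1.   ] F [0.5 0.1 0.5] gap 0.0001 q6 1.7
[201.48271607 211.51391357] seen tip ~ 201.25 212.25
panel top corner [0.64549521 0.16404195 0.083     ]
panel top corner [0.66347586 0.17795296 0.083     ]
```

```bash
python3 -m creep '[{"x":0.002,"y":0.001,"z":-0.006,"wx":0,"wy":0.1,"wz":0.2},{"x":0.001,"y":0.001,"z":-0.01,"wx":0,"wy":0,"wz":0},{"x":0,"y":0,"z":-0.01,"wx":0,"wy":0,"wz":0},{"x":0,"y":0,"z":-0.01,"wx":0,"wy":0,"wz":0},{"x":0,"y":0,"z":-0.007,"wx":0,"wy":0,"wz":0},{"x":0,"y":0,"z":-0.003,"wx":0,"wy":0,"wz":0}]'
python3 -c "
from h import *
for i in range(4): s=ctrl.camera('side')
goto(.626,.101,.05,0.8)
save(s,'s18.png',(150,160,250,240),8)"
```

```text
clock: 32.63
eef_pos: [0.6267, 0.101, 0.0507]
tool_rot: [0.001, 1.0, 0.007, 0.003]
contact_force: [0.4, -0.6, 0.6]
finger_gap: -0.0002
t 32.83 tcp [0.6277 0.1011 0.0527] longyaw 0.83 zaxis [ 0.009 -0.001 -1.   ] F [1.2 0.7 0.5] gap -0.0002 q6 1.7
NEED shift mm [-1.7 -0.1 -2.7] turn [0.06 0.54] -0.03
```

View pics/s18.png

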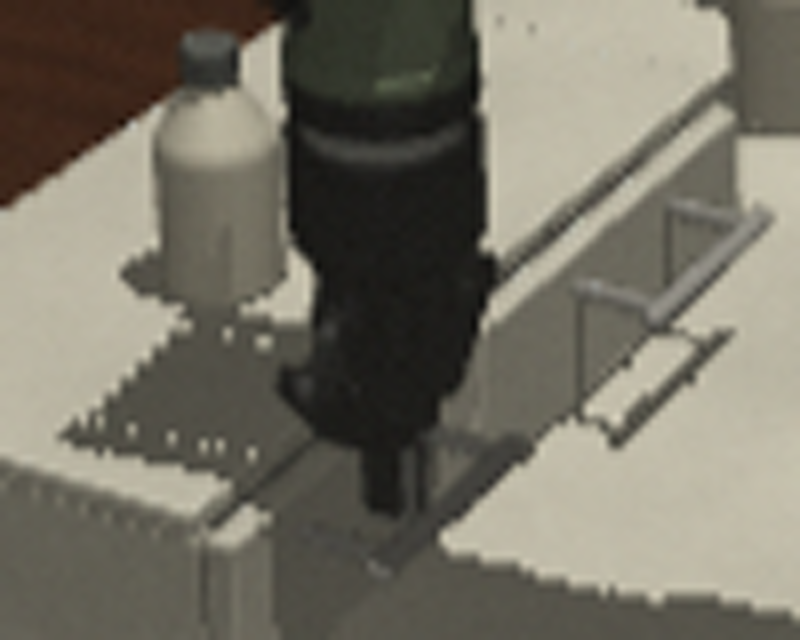

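```bash
python3 -m creep '[{"x":-0.003,"y":0,"z":-0.002,"wx":0,"wy":0.3,"wz":0},{"x":-0.006,"y":0,"z":-0.001,"wx":0,"wy":0.2,"wz":0},{"x":-0.01,"y":0,"z":0,"wx":0,"wy":0,"wz":0},{"x":-0.012,"y":0,"z":0,"wx":0,"wy":0,"wz":0},{"x":-0.015,"y":0,"z":0,"wx":0,"wy":0,"wz":0},{"x":-0.018,"y":0,"z":0,"wx":0,"wy":0,"wz":0},{"x":-0.018,"y":0,"z":0,"wx":0,"wy":0,"wz":0},{"x":-0.018,"y":0,"z":0,"wx":0,"wy":0,"wz":0},{"x":-0.018,"y":0,"z":0,"wx":0,"wy":0,"wz":0},{"x":-0.014,"y":0,"z":0,"wx":0,"wy":0,"wz":0}]'
python3 -c "
from h import *
s=ctrl.camera('side')
goto(.475,.101,.05,0.8)
save(s,'s19.png',(130,150,290,270),5)"
```

```text
clock: 33.67
eef_pos: [0.4981, 0.1007, 0.0539]
tool_rot: [-0.0, 1.0, 0.007, 0.014]
contact_force: [1.9, -0.6, -1.3]
finger_gap: -0.0001
t 33.72 tcp [0.4945 0.1004 0.0536] longyaw 0.86 zaxis [ 0.024  0.    -1.   ] F [-3.5 -0.2 -0.2] gap -0.0002 q6 1.74
NEED shift mm [-19.5   0.6  -3.6] turn [-0.01  1.36] -0.06
```

View pics/s19.png

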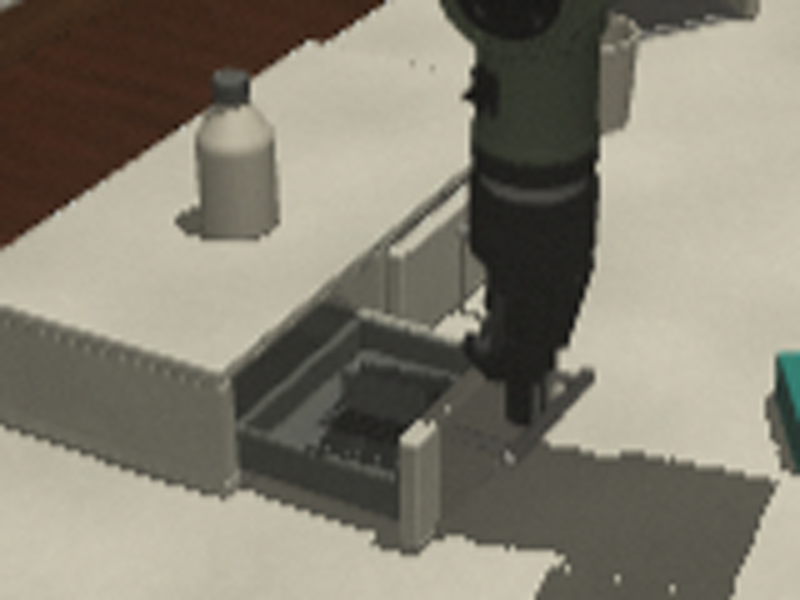

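```bash
python3 -m creep '[{"x":-0.012,"y":0,"z":-0.001,"wx":0,"wy":0.6,"wz":0},{"x":-0.012,"y":0,"z":-0.001,"wx":0,"wy":0.4,"wz":0},{"x":-0.006,"y":0,"z":0,"wx":0,"wy":0.2,"wz":0},{"x":0.002,"y":0,"z":0,"wx":0,"wy":0,"wz":0}]'
python3 -c "
from h import *
s=ctrl.camera('side')
goto(.485,.101,.15,0.8)"
```

```text
clock: 34.05
eef_pos: [0.4651, 0.1005, 0.0537]
tool_rot: [-0.0, 1.0, 0.008, 0.004]
contact_force: [0.0, 0.1, 0.3]
finger_gap: 0.0003
t 34.1 tcp [0.4665 0.1006 0.0538] longyaw 0.91 zaxis [ 0.01   0.001 -1.   ] F [ 1.5 -0.   0.1] gap 0.0001 q6 1.74
NEED shift mm [18.5  0.4 96.2] turn [-0.07  0.56] -0.11
```

```bash
python3 -m creep '[{"x":0.005,"y":0,"z":0.005,"wx":0,"wy":0,"wz":0},{"x":0.002,"y":0,"z":0.02,"wx":0,"wy":0,"wz":0},{"x":0,"y":0,"z":0.035,"wx":0,"wy":0,"wz":0},{"x":0,"y":0,"z":0.04,"wx":0,"wy":0,"wz":0},{"x":-0.01,"y":0,"z":0.03,"wx":0,"wy":0,"wz":0},{"x":-0.03,"y":-0.02,"z":0.015,"wx":0,"wy":0,"wz":0},{"x":-0.035,"y":-0.03,"z":0,"wx":0,"wy":0,"wz":0},{"x":-0.035,"y":-0.03,"z":0,"wx":0,"wy":0,"wz":0},{"x":-0.02,"y":-0.03,"z":0,"wx":0,"wy":0,"wz":0},{"x":0,"y":-0.02,"z":0,"wx":0,"wy":0,"wz":0}]' 0
python3 -c "
from h import *
for i in range(3):s=ctrl.camera('side')
t=ctrl.camera('top')
tool()
for c in(t,s): print([(np.round(d['point'],1).tolist(),round(d['score'],2)) for d in ctrl.place_of(c,'grille')][:3])
save(s,'s20.png',(160,170,260,250),8);save(t,'t20.png',(150,120,250,200),8)"
```

```text
clock: 34.93
eef_pos: [0.3489, -0.0287, 0.2096]
tool_rot: [-0.001, 1.0, 0.012, 0.009]
contact_force: [-1.0, 0.2, 0.5]
finger_gap: 0.0853
t 35.13 tcp [ 0.353  -0.0277  0.2096] longyaw 1.25 zaxis [ 0.021  0.003 -1.   ] F [ 1.3 -0.  -0.4] gap 0.0854 q6 1.43
[([191.4, 189.9], 0.87)]
[([216.1, 238.5], 0.96)]
```

View pics/s20.png

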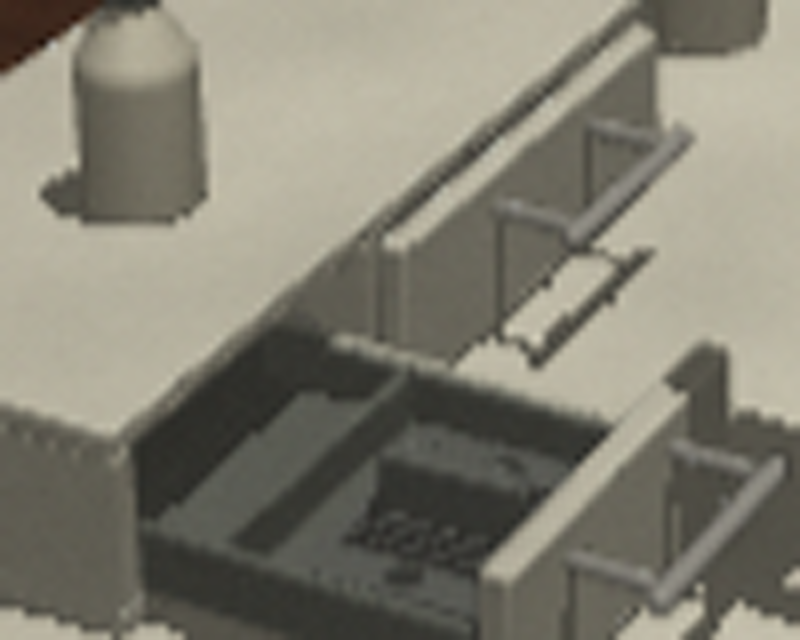

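View pics/t20.png

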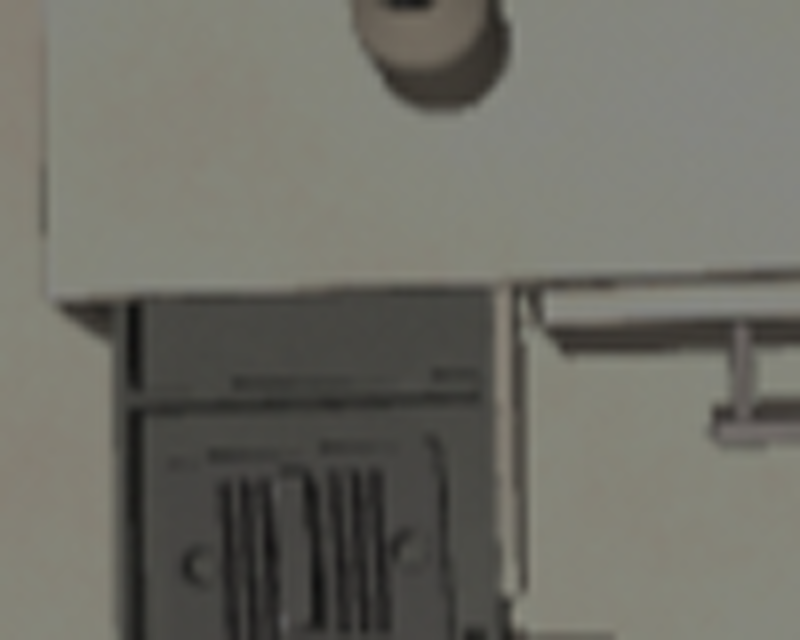

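```bash
python3 -c "
from h import *
t=ctrl.camera('top');s=ctrl.camera('side')
save(t,'t21.png',(155,155,230,215),10);save(s,'s21.png',(185,205,260,262),10)"
```

```text
(no output)
```

View pics/t21.png

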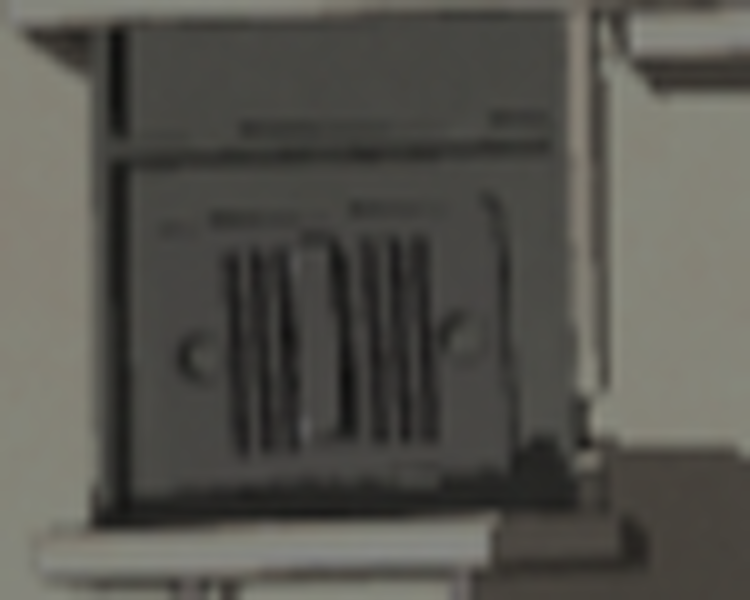

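View pics/s21.png

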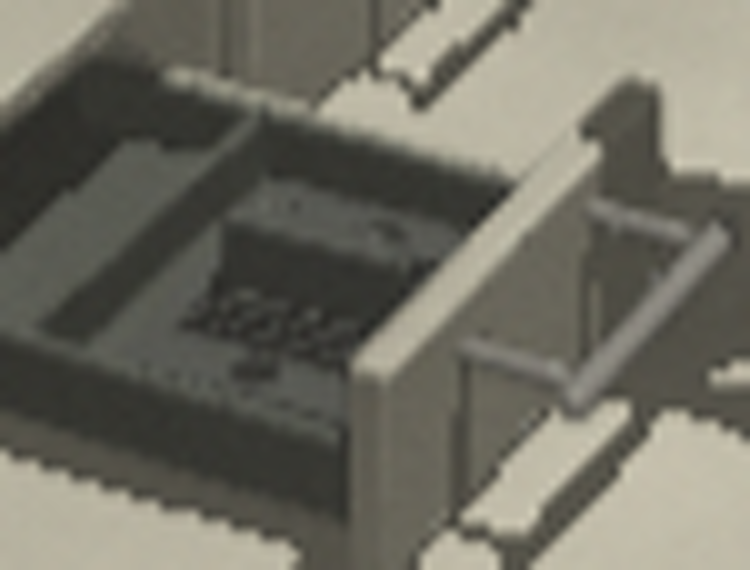

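```bash
python3 -c "
from h import *
t=ctrl.camera('top');s=ctrl.camera('side')
T=lambda q:(155+(q[0]+.5)/10-.5,155+(q[1]+.5)/10-.5)
S=lambda q:(185+(q[0]+.5)/10-.5,205+(q[1]+.5)/10-.5)
for nm,c,F,l,r in(('t',t,T,(202,357),(462,336)),('s',s,S,(255,367),(390,230))):
  a=atz(c,F(l),.035);b=atz(c,F(r),.035);d=a-b
  print(nm,a,b,np.linalg.norm(d),(a+b)/2,np.degrees(np.arctan2(-d[0],d[1])))
for q in((303,238),(333,236),(318,440),(348,438)): print('rib',atz(t,T(q),.062))
for q in((230,220),(385,262)): print('rib side bottom-left edge',atz(s,S(q),.062))
print(proj(t,[.525,.1,.021]))
"
```

```text
t [0.55886161 0.14685315 0.035     ] [0.56350228 0.06389883 0.035     ] 0.08308402870885252 [0.56118194 0.10537599 0.035     ] 3.2019291116925475
s [0.56316322 0.14579145 0.035     ] [0.56517786 0.06018278 0.035     ] 0.08563238041546647 [0.56417054 0.10298712 0.035     ] 1.3480971896333978
rib [0.59258404 0.10938727 0.062     ]
rib [0.5929764  0.09999856 0.062     ]
rib [0.52915064 0.1050069  0.062     ]
rib [0.52954064 0.09567221 0.062     ]
rib side bottom-left edge [0.59098631 0.114295   0.062     ]
rib side bottom-left edge [0.53680965 0.11113103 0.062     ]
[190.27244323 200.80930161]
```

```bash
python3 -m creep '[{"x":0.012,"y":0.008,"z":0,"wx":0,"wy":0.6,"wz":0},{"x":0.025,"y":0.015,"z":0,"wx":0,"wy":0.4,"wz":0.4},{"x":0.03,"y":0.019,"z":0,"wx":0,"wy":0,"wz":0.4},{"x":0.03,"y":0.019,"z":-0.01,"wx":0,"wy":0,"wz":0.4},{"x":0.03,"y":0.019,"z":-0.015,"wx":0,"wy":0,"wz":0.4},{"x":0.03,"y":0.019,"z":-0.015,"wx":0,"wy":0,"wz":0.3},{"x":0.025,"y":0.016,"z":-0.015,"wx":0,"wy":0,"wz":0},{"x":0.015,"y":0.01,"z":-0.008,"wx":0,"wy":0,"wz":0},{"x":0.006,"y":0.004,"z":-0.003,"wx":0,"wy":0,"wz":0}]' 0.42
python3 -c "
from h import *
for i in range(4):s=ctrl.camera('side')
goto(.5615,.1035,.09,3)"
```

```text
clock: 36.18
eef_pos: [0.5642, 0.1147, 0.1382]
tool_rot: [-0.001, 0.999, 0.034, 0.001]
contact_force: [-1.2, 0.1, 0.3]
finger_gap: 0.0494
t 36.38 tcp [0.5617 0.1122 0.1405] longyaw 3.76 zaxis [ 0.002  0.001 -1.   ] F [ 0.3 -0.2  1.1] gap 0.0493 q6 1.68
NEED shift mm [ -0.2  -8.7 -50.5] turn [-0.05  0.1 ] -0.76
```

```bash
python3 -m creep '[{"x":0,"y":-0.004,"z":-0.006,"wx":0,"wy":0.1,"wz":-0.3},{"x":0,"y":-0.003,"z":-0.012,"wx":0,"wy":0.1,"wz":-0.2},{"x":-0.0005,"y":-0.001,"z":-0.014,"wx":0,"wy":0.1,"wz":0},{"x":-0.0005,"y":0,"z":-0.01,"wx":0,"wy":0.1,"wz":0},{"x":0,"y":0,"z":-0.004,"wx":0,"wy":0,"wz":0}]'
python3 -c "
from h import *
for i in range(5):s=ctrl.camera('side')
goto(.5615,.1035,.043,3)
save(s,'s22.png',(165,180,265,260),8)"
```

```text
clock: 36.8
eef_pos: [0.558, 0.0996, 0.0985]
tool_rot: [-0.001, 1.0, 0.026, 0.001]
contact_force: [-0.1, 0.3, 0.2]
finger_gap: 0.0495
t 37.05 tcp [0.5598 0.1006 0.0999] longyaw 3.05 zaxis [ 0.005  0.002 -1.   ] F [ 0.1  0.2 -0.4] gap 0.0495 q6 1.67
NEED shift mm [  1.7   2.9 -56.9] turn [-0.1   0.29] -0.05
```

View pics/s22.png

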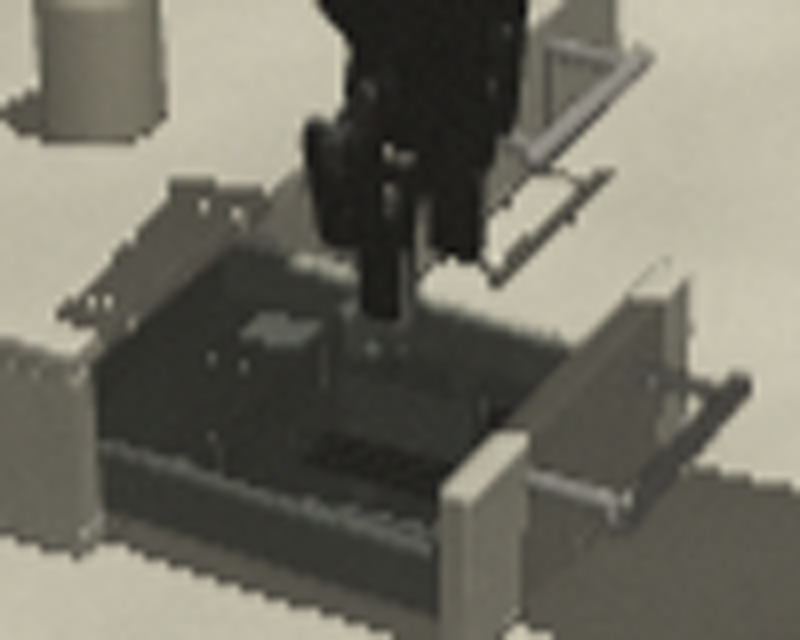

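```bash
python3 -m creep '[{"x":0.0015,"y":0.002,"z":-0.008,"wx":0,"wy":0.2,"wz":0},{"x":0,"y":0.001,"z":-0.012,"wx":0,"wy":0.1,"wz":0},{"x":-0.0005,"y":0,"z":-0.012,"wx":0,"wy":0.1,"wz":0},{"x":0,"y":0,"z":-0.012,"wx":0,"wy":0,"wz":0},{"x":0,"y":0,"z":-0.008,"wx":0,"wy":0,"wz":0},{"x":0,"y":0,"z":-0.003,"wx":0,"wy":0,"wz":0}]'
python3 -c "
from h import *
for i in range(4):s=ctrl.camera('side')
goto(.5615,.1035,.043,3)"
```

```text
clock: 37.55
eef_pos: [0.563, 0.1051, 0.0424]
tool_rot: [-0.001, 1.0, 0.027, 0.002]
contact_force: [-0.3, 0.5, 0.3]
finger_gap: 0.0497
t 37.75 tcp [0.5641 0.1052 0.0444] longyaw 3.1 zaxis [ 0.007  0.003 -1.   ] F [ 0.6 -0.9 -0.3] gap 0.0499 q6 1.68
NEED shift mm [-2.6 -1.7 -1.4] turn [-0.19  0.39] -0.1
```

```bash
python3 -m creep '[{"x":-0.001,"y":-0.001,"z":-0.0015,"wx":-0.1,"wy":0.2,"wz":0},{"x":-0.001,"y":0,"z":0,"wx":-0.1,"wy":0.2,"wz":0},{"x":0,"y":0,"z":0,"wx":0,"wy":0,"wz":0},{"x":0,"y":0,"z":-0.001,"wx":0,"wy":0,"wz":0},{"x":0,"y":0,"z":0,"wx":0,"wy":0,"wz":0},{"x":0,"y":0,"z":0,"wx":0,"wy":0,"wz":0},{"x":0,"y":0,"z":0,"wx":0,"wy":0,"wz":0}]' 1 80
python3 -c "
from h import *
goto(.5615,.1035,.043,3)"
```

```text
clock: 38.33
eef_pos: [0.5638, 0.1043, 0.0453]
tool_rot: [-0.0, 1.0, 0.027, 0.003]
contact_force: [-0.1, -0.2, -2.0]
finger_gap: 0.0119
t 38.33 tcp [0.5638 0.1043 0.0453] longyaw 3.09 zaxis [ 0.005  0.    -1.   ] F [-0.1 -0.2 -2. ] gap 0.0119 q6 1.68
NEED shift mm [-2.3 -0.8 -2.3] turn [-0.03  0.3 ] -0.09
```

```bash
python3 -m creep '[{"x":0,"y":0,"z":0.008,"wx":0,"wy":0.1,"wz":0},{"x":0,"y":0,"z":0.015,"wx":0,"wy":0,"wz":0},{"x":0,"y":0,"z":0.025,"wx":0,"wy":0,"wz":0},{"x":0,"y":0,"z":0.03,"wx":0,"wy":0,"wz":0},{"x":0,"y":0,"z":0.025,"wx":0,"wy":0,"wz":0},{"x":0,"y":0,"z":0.012,"wx":0,"wy":0,"wz":0},{"x":0,"y":0,"z":0.004,"wx":0,"wy":0,"wz":0}]'
python3 -c "
from h import *
for i in range(3):s=ctrl.camera('side')
goto(.4305,.385,.16,-10.2)
save(s,'s23.png',(130,130,290,250),5)"
```

```text
clock: 38.92
eef_pos: [0.5598, 0.1036, 0.1681]
tool_rot: [0.0, 1.0, 0.027, -0.003]
contact_force: [-1.1, 0.2, -2.4]
finger_gap: 0.0119
t 39.07 tcp [0.5586 0.1034 0.1653] longyaw 3.09 zaxis [-0.01  -0.002 -1.   ] F [-0.5  0.1 -3.3] gap 0.0119 q6 1.68
NEED shift mm [-128.1  281.6   -5.3] turn [ 0.1 -0.6] -13.29
```

View pics/s23.png

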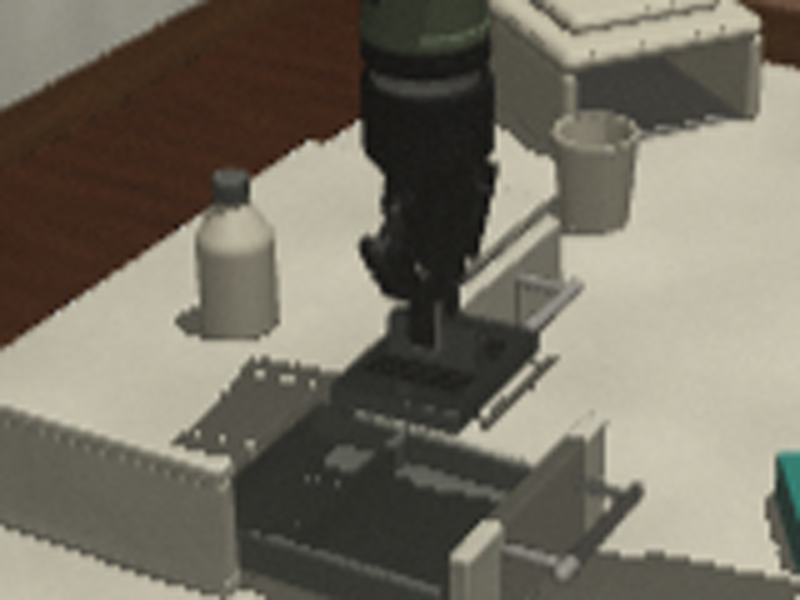

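Grille lifted, rib up. Carrying it over the collector.

```bash
python3 -m creep '[{"x":-0.006,"y":0.012,"z":0,"wx":0,"wy":-0.3,"wz":-0.5},{"x":-0.011,"y":0.025,"z":0,"wx":0,"wy":-0.2,"wz":-1.2},{"x":-0.013,"y":0.03,"z":0,"wx":0,"wy":0,"wz":-1.5},{"x":-0.014,"y":0.03,"z":0,"wx":0,"wy":0,"wz":-1.5},{"x":-0.014,"y":0.03,"z":0,"wx":0,"wy":0,"wz":-1.5},{"x":-0.014,"y":0.03,"z":0,"wx":0,"wy":0,"wz":-1.5},{"x":-0.014,"y":0.03,"z":0,"wx":0,"wy":0,"wz":-1.5},{"x":-0.013,"y":0.026,"z":0,"wx":0,"wy":0,"wz":-1.5},{"x":-0.01,"y":0.02,"z":0,"wx":0,"wy":0,"wz":-1},{"x":-0.006,"y":0.012,"z":0,"wx":0,"wy":0,"wz":-0.5}]'
python3 -c "
from h import *
for i in range(5):s=ctrl.camera('side')
goto(.4305,.385,.15,-10.2)"
```

```text
clock: 39.9
eef_pos: [0.4303, 0.3505, 0.1475]
tool_rot: [0.009, 0.996, -0.089, -0.015]
contact_force: [0.9, -0.0, -1.9]
finger_gap: 0.012
t 40.15 tcp [0.4323 0.3481 0.1484] longyaw -10.25 zaxis [-0.03  -0.015 -0.999] F [-0.7  0.3 -1.7] gap 0.0123 q6 2.4
NEED shift mm [-1.8 36.9  1.6] turn [ 0.84 -1.73] 0.05
```

```bash
python3 -m creep '[{"x":0,"y":0.01,"z":0.001,"wx":0.3,"wy":-0.6,"wz":0},{"x":-0.001,"y":0.012,"z":0.001,"wx":0.3,"wy":-0.6,"wz":0},{"x":-0.001,"y":0.01,"z":0,"wx":0.2,"wy":-0.4,"wz":0},{"x":0,"y":0.004,"z":0,"wx":0,"wy":-0.1,"wz":0}]'
python3 -c "
from h import *
for i in range(5):s=ctrl.camera('side')
goto(.4305,.385,.15,-10.2)
t=ctrl.camera('top')
save(s,'s24.png',(150,220,250,300),8);save(t,'t24.png',(50,180,150,260),8)"
```

```text
clock: 40.48
eef_pos: [0.4319, 0.3836, 0.1499]
tool_rot: [0.0, 0.996, -0.093, 0.001]
contact_force: [0.3, 0.4, -0.6]
finger_gap: 0.012
t 40.73 tcp [0.4318 0.3821 0.1497] longyaw -10.62 zaxis [ 0.    -0.002 -1.   ] F [-0.3 -0.9 -1.1] gap 0.012 q6 2.46
NEED shift mm [-1.3  2.9  0.3] turn [0.11 0.01] 0.42
```

View pics/s24.png

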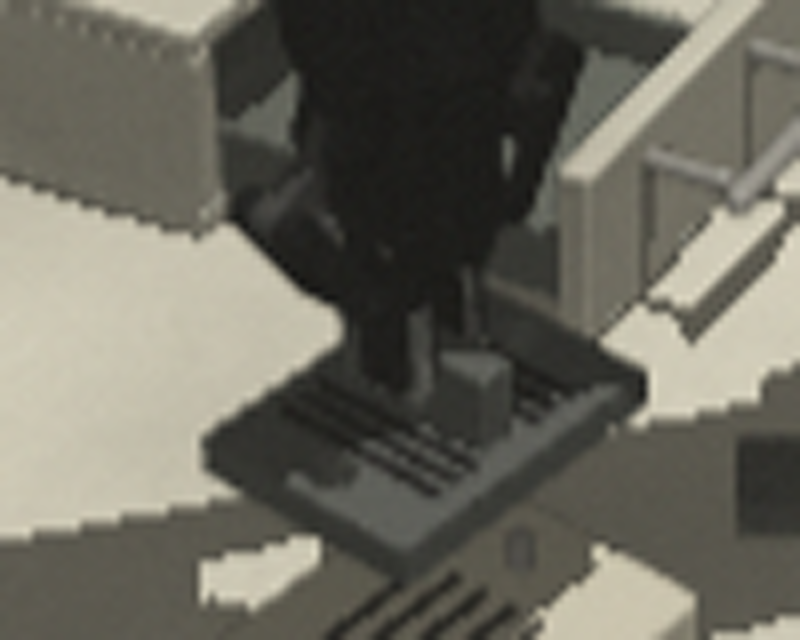

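View pics/t24.png

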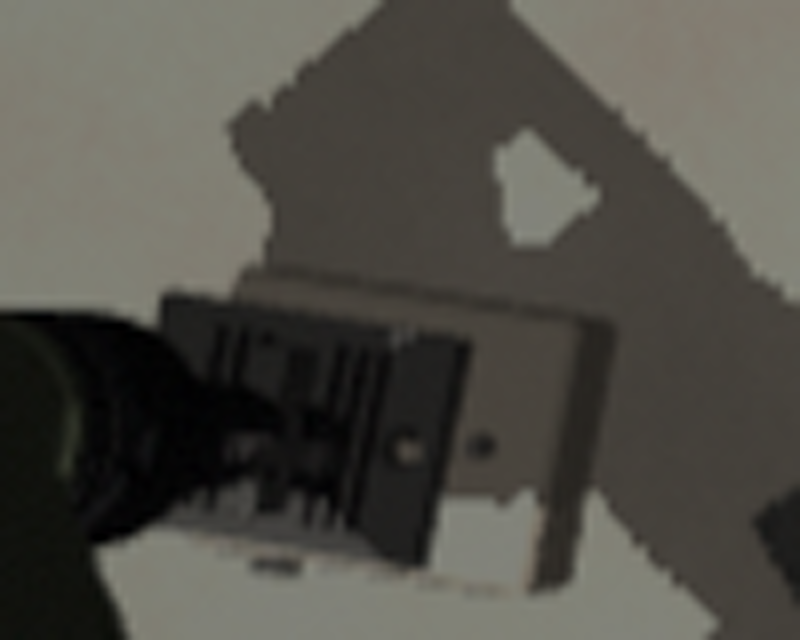

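```bash
python3 -c "
from h import *
t=ctrl.camera('top');s=ctrl.camera('side'); p,yw=tool()
T=lambda q:(50+(q[0]+.5)/8-.5,180+(q[1]+.5)/8-.5)
S=lambda q:(150+(q[0]+.5)/8-.5,220+(q[1]+.5)/8-.5)
z=p[2]-.0243+.014
w=np.radians(yw)
def loc(P):
  d=P-p; return np.round([np.cos(w)*d[0]+np.sin(w)*d[1],-np.sin(w)*d[0]+np.cos(w)*d[1]],4)
print('hole',loc(atz(t,T((408,447)),z-.007)))
for q in((164,294),(470,340),(424,566)): print('T corner',loc(atz(t,T(q),z)))
for q in((203,445),(405,553),(645,378)): print('S corner',loc(atz(s,S(q),z)))
h=tri(t,T((408,447)),t,T((408,447)))
"
```

```text
t 40.88 tcp [0.4319 0.382  0.1498] longyaw -10.65 zaxis [ 0.    -0.002 -1.   ] F [ 0.6 -0.4 -2. ] gap 0.0121 q6 2.46
hole [-0.002  -0.0416]
T corner [0.0382 0.0543]
T corner [ 0.0397 -0.0588]
T corner [-0.042  -0.0587]
S corner [0.041  0.0581]
S corner [-0.0401  0.0552]
S corner [-0.0418 -0.0512]
```

```bash
python3 -m creep '[{"x":0,"y":0.0015,"z":-0.008,"wx":0.1,"wy":0,"wz":0.2},{"x":0,"y":0.001,"z":-0.014,"wx":0,"wy":0.1,"wz":0.2},{"x":0,"y":0,"z":-0.014,"wx":0,"wy":0.1,"wz":0},{"x":0,"y":0,"z":-0.01,"wx":0,"wy":0.1,"wz":0},{"x":0,"y":0,"z":-0.005,"wx":0,"wy":0,"wz":0},{"x":0,"y":0,"z":-0.002,"wx":0,"wy":0,"wz":0}]'
python3 -c "
from h import *
for i in range(5):s=ctrl.camera('side')
goto(.4325,.385,.092,-10.2)
t=ctrl.camera('top')
save(s,'s25.png',(150,240,250,320),8);save(t,'t25.png',(60,190,140,260),8)"
```

```text
clock: 41.38
eef_pos: [0.4326, 0.384, 0.0939]
tool_rot: [-0.001, 0.996, -0.09, -0.002]
contact_force: [-0.0, -0.2, -2.2]
finger_gap: 0.0119
t 41.63 tcp [0.4334 0.3849 0.0958] longyaw -10.28 zaxis [-0.001  0.004 -1.   ] F [ 0.4 -0.4 -2.3] gap 0.0121 q6 2.45
NEED shift mm [-0.9  0.1 -3.8] turn [-0.24 -0.04] 0.08
```

View pics/s25.png

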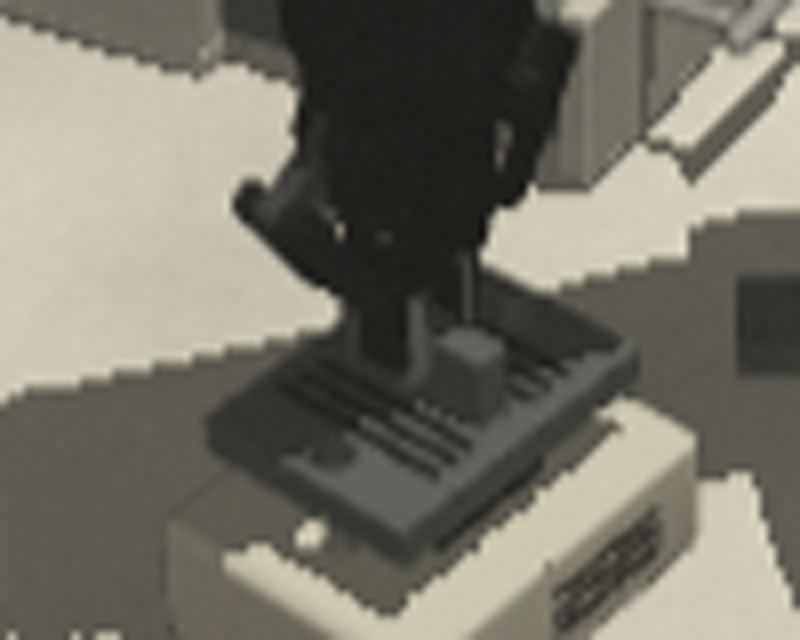

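View pics/t25.png

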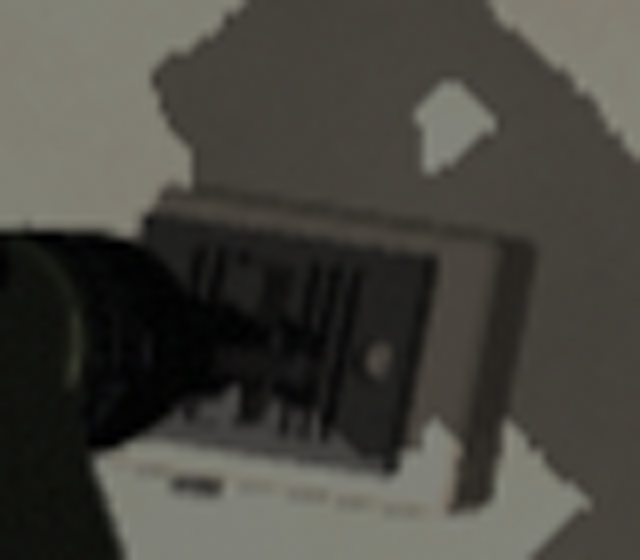

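```bash
python3 -c "
from h import *
t=ctrl.camera('top'); p,yw=tool()
T=lambda q:(60+(q[0]+.5)/8-.5,190+(q[1]+.5)/8-.5)
print('hole',[np.round(atz(t,T((378,362)),z),4) for z in(.0855,.0785)])
T0=lambda q:(60+(q[0]+.5)/8-.5,195+(q[1]+.5)/8-.5)
print('pegR',[np.round(atz(t,T0((401,324)),z),4) for z in(.0565,.06)],'pegL',np.round(atz(t,T0((190,290)),.0565),4))
w=np.radians(yw); print('hole from tcp', p[0]-.0015*np.cos(w)+np.sin(w)*.042, p[1]-.0015*np.sin(w)-np.cos(w)*.042)
"
```

```text
t 41.73 tcp [0.4334 0.3848 0.0959] longyaw -10.28 zaxis [-0.001  0.004 -1.   ] F [ 0.1 -0.9 -2.4] gap 0.0122 q6 2.45
hole [array([0.4234, 0.3416, 0.0855]), array([0.4233, 0.3444, 0.0785])]
pegR [array([0.4222, 0.344 , 0.0565]), array([0.4223, 0.3427, 0.06  ])] pegL [0.4373 0.4262 0.0565]
hole from tcp 0.4243957913852932 0.3437800400886703
```

```bash
python3 -m creep '[{"x":-0.001,"y":0.0003,"z":-0.004,"wx":-0.1,"wy":0,"wz":0},{"x":-0.0004,"y":0,"z":-0.004,"wx":-0.1,"wy":0,"wz":0},{"x":0,"y":0,"z":-0.003,"wx":0,"wy":0,"wz":0},{"x":0,"y":0,"z":-0.002,"wx":0,"wy":0,"wz":0}]'
python3 -c "
from h import *
for i in range(4):s=ctrl.camera('side')
goto(.432,.385,.0743,-10.2)"
```

```text
clock: 42.07
eef_pos: [0.4325, 0.3859, 0.0835]
tool_rot: [-0.001, 0.996, -0.09, 0.001]
contact_force: [-1.3, 0.1, -2.2]
finger_gap: 0.0119
t 42.27 tcp [0.4327 0.3859 0.0838] longyaw -10.28 zaxis [ 0.002  0.003 -1.   ] F [ 0.   0.7 -1.7] gap 0.0121 q6 2.46
NEED shift mm [-0.7 -0.9 -9.5] turn [-0.17  0.13] 0.08
```

No contact with the underside at about 0.0595, so the pegs are entering the holes. Continuing down.

```bash
python3 -m creep '[{"x":-0.0005,"y":-0.0006,"z":-0.003,"wx":-0.1,"wy":0.1,"wz":0},{"x":0,"y":0,"z":-0.003,"wx":0,"wy":0,"wz":0},{"x":0,"y":0,"z":-0.0025,"wx":0,"wy":0,"wz":0},{"x":0,"y":0,"z":-0.002,"wx":0,"wy":0,"wz":0}]'
python3 -c "
from h import *
for i in range(4):s=ctrl.camera('side')
goto(.432,.385,.0743,-10.2)
save(s,'s26.png',(150,240,250,320),8)"
```

```text
clock: 42.6
eef_pos: [0.4327, 0.3857, 0.0737]
tool_rot: [-0.001, 0.996, -0.09, 0.001]
contact_force: [-2.8, -3.4, 23.4]
finger_gap: 0.0119
t 42.8 tcp [0.4327 0.3857 0.0738] longyaw -10.28 zaxis [ 0.002  0.002 -1.   ] F [-0.7  0.7  1.9] gap 0.012 q6 2.46
NEED shift mm [-0.7 -0.7  0.5] turn [-0.14  0.11] 0.08
```

View pics/s26.png

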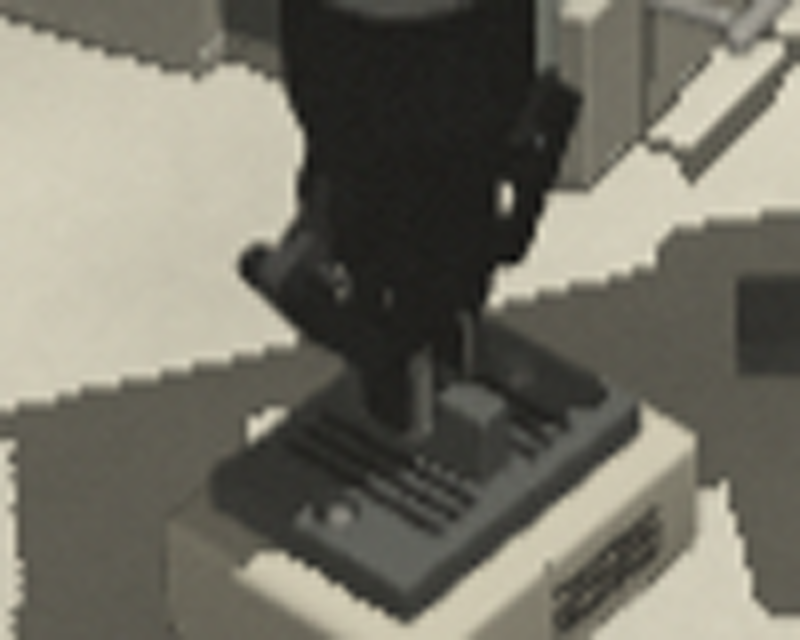

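```bash
python3 -m creep '[{"x":0,"y":0,"z":0,"wx":0,"wy":0,"wz":0},{"x":0,"y":0,"z":0,"wx":0,"wy":0,"wz":0},{"x":0,"y":0,"z":0,"wx":0,"wy":0,"wz":0},{"x":0,"y":0,"z":0.005,"wx":0,"wy":0,"wz":0},{"x":0,"y":0,"z":0.015,"wx":0,"wy":0,"wz":0},{"x":0,"y":0,"z":0.03,"wx":0,"wy":0,"wz":0},{"x":0,"y":0,"z":0.035,"wx":0,"wy":0,"wz":0},{"x":0,"y":-0.01,"z":0.03,"wx":0,"wy":0,"wz":1},{"x":0,"y":-0.03,"z":0.01,"wx":0,"wy":0,"wz":1.5},{"x":-0.005,"y":-0.035,"z":0,"wx":0,"wy":0,"wz":1.5}]' 0.55
python3 -m creep '[{"x":-0.006,"y":-0.035,"z":0,"wx":0,"wy":0,"wz":1.5},{"x":-0.006,"y":-0.035,"z":0,"wx":0,"wy":0,"wz":1.5},{"x":-0.006,"y":-0.035,"z":0,"wx":0,"wy":0,"wz":1.5},{"x":-0.004,"y":-0.035,"z":0,"wx":0,"wy":0,"wz":1.5},{"x":-0.004,"y":-0.03,"z":0,"wx":0,"wy":0,"wz":1},{"x":0,"y":-0.02,"z":0,"wx":0,"wy":0,"wz":0},{"x":0,"y":-0.008,"z":0,"wx":0,"wy":0,"wz":0}]' 1
python3 -c "
from h import *
for i in range(4):s=ctrl.camera('side')
t=ctrl.camera('top')
goto(.40,.102,.056,0.8)
save(s,'s27.png',(150,210,290,330),5);save(t,'t27.png',(60,130,220,250),5)"
```

```text
clock: 43.63
eef_pos: [0.4285, 0.3137, 0.2039]
tool_rot: [-0.002, 0.999, -0.051, 0.002]
contact_force: [1.5, -1.0, 0.3]
finger_gap: 0.0384
clock: 44.22
eef_pos: [0.4, 0.1055, 0.2096]
tool_rot: [-0.004, 1.0, 0.015, 0.007]
contact_force: [0.3, 0.3, 0.2]
finger_gap: 0.0001
t 44.47 tcp [0.4009 0.1087 0.2092] longyaw 1.86 zaxis [ 0.014  0.01  -1.   ] F [ 0.8  1.1 -0.5] gap 0.0002 q6 1.77
NEED shift mm [  -0.9   -6.7 -153.2] turn [-0.56  0.82] -1.06
```

View pics/s27.png

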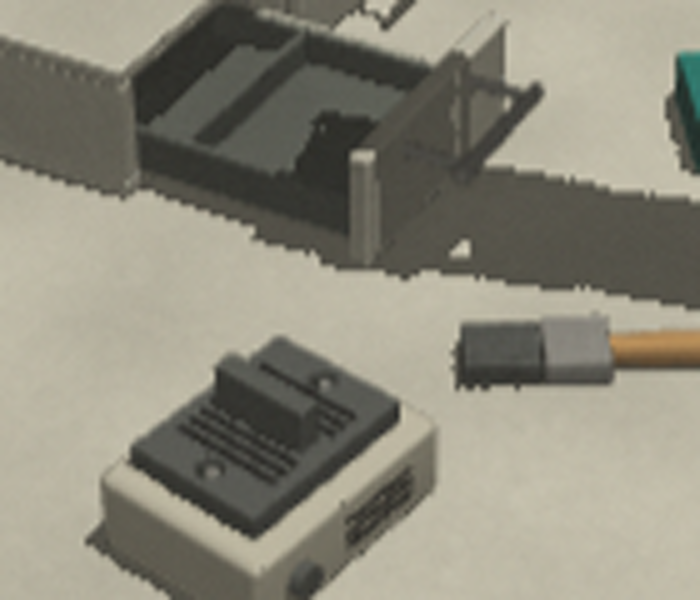

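View pics/t27.png

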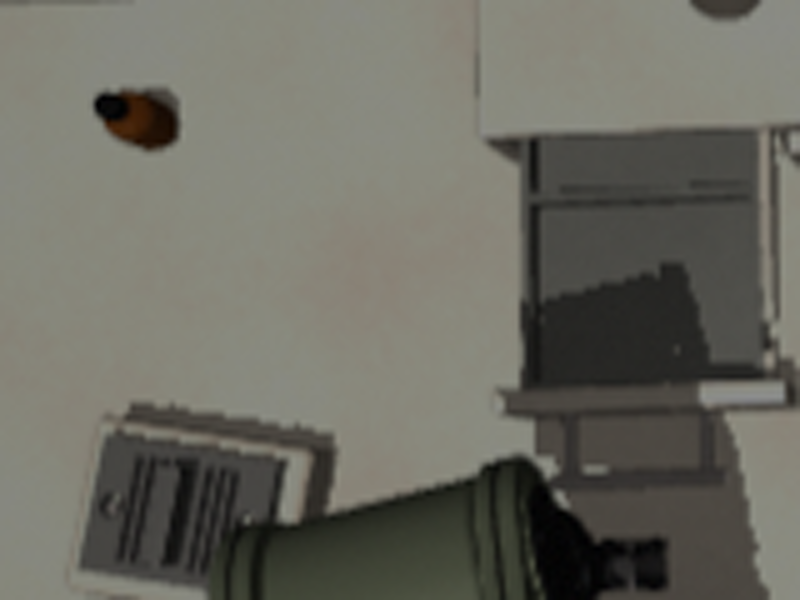

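```bash
python3 -m creep '[{"x":-0.001,"y":-0.003,"z":-0.015,"wx":-0.3,"wy":0.5,"wz":-0.6},{"x":-0.002,"y":-0.002,"z":-0.03,"wx":-0.2,"wy":0.4,"wz":-0.4},{"x":-0.002,"y":-0.001,"z":-0.035,"wx":0,"wy":0.2,"wz":0},{"x":-0.001,"y":0,"z":-0.032,"wx":0,"wy":0.2,"wz":0},{"x":0,"y":0,"z":-0.022,"wx":0,"wy":0.2,"wz":0},{"x":0,"y":0,"z":-0.01,"wx":0,"wy":0,"wz":0},{"x":0,"y":0,"z":-0.004,"wx":0,"wy":0,"wz":0}]' 1
python3 -c "
from h import *
for i in range(4):s=ctrl.camera('side')
goto(.40,.102,.056,0.8)
save(s,'s28.png',(180,180,280,260),8)"
```

```text
clock: 45.05
eef_pos: [0.3993, 0.1124, 0.0577]
tool_rot: [-0.003, 1.0, 0.013, -0.001]
contact_force: [0.6, -0.2, -0.2]
finger_gap: 0.0005
t 45.25 tcp [0.4011 0.1121 0.0602] longyaw 1.48 zaxis [ 0.003  0.007 -1.   ] F [0.2 1.1 0. ] gap -0.0002 q6 1.78
NEED shift mm [ -1.1 -10.1  -4.2] turn [-0.38  0.19] -0.68
```

View pics/s28.png

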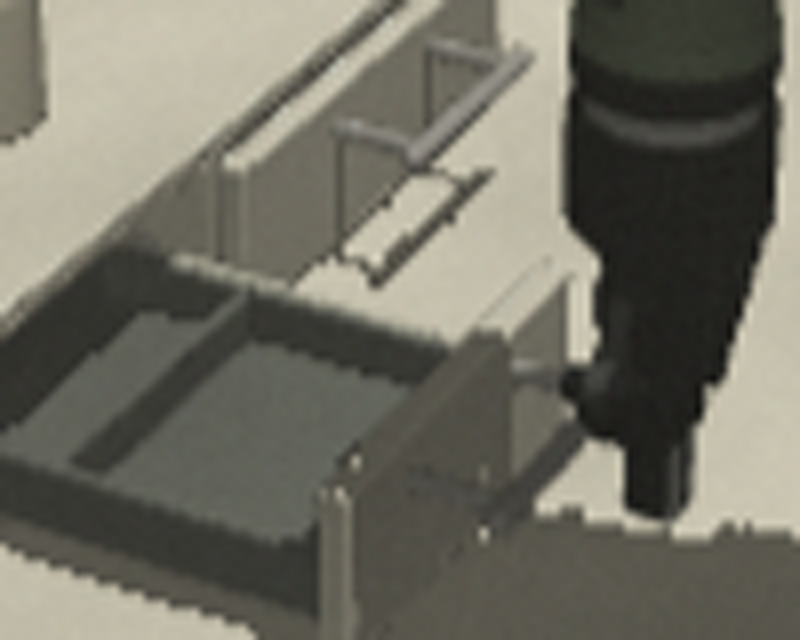

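```bash
python3 -m creep '[{"x":0.002,"y":-0.005,"z":-0.003,"wx":-0.2,"wy":0.1,"wz":-0.3},{"x":0.006,"y":-0.005,"z":-0.001,"wx":-0.1,"wy":0,"wz":-0.3},{"x":0.01,"y":0,"z":0,"wx":0,"wy":0,"wz":0},{"x":0.012,"y":0,"z":0,"wx":0,"wy":0,"wz":0},{"x":0.015,"y":0,"z":0,"wx":0,"wy":0,"wz":0},{"x":0.018,"y":0,"z":0,"wx":0,"wy":0,"wz":0},{"x":0.018,"y":0,"z":0,"wx":0,"wy":0,"wz":0},{"x":0.018,"y":0,"z":0,"wx":0,"wy":0,"wz":0},{"x":0.018,"y":0,"z":0,"wx":0,"wy":0,"wz":0},{"x":0.015,"y":0,"z":0,"wx":0,"wy":0,"wz":0}]'
python3 -c "
from h import *
s=ctrl.camera('side')
goto(.588,.102,.056,0.8)"
```

```text
clock: 46.08
eef_pos: [0.5375, 0.1008, 0.0596]
tool_rot: [-0.003, 1.0, 0.004, -0.003]
contact_force: [-1.5, 1.8, -0.7]
finger_gap: -0.0
t 46.13 tcp [0.5415 0.1009 0.06  ] longyaw 0.48 zaxis [ 0.001  0.006 -1.   ] F [ 4.3 -0.3  0.6] gap 0.0 q6 1.72
NEED shift mm [46.5  1.1 -4. ] turn [-0.32  0.05] 0.32
```

```bash
python3 -m creep '[{"x":0.01,"y":0,"z":-0.003,"wx":-0.2,"wy":0,"wz":0.2},{"x":0.012,"y":0,"z":-0.001,"wx":0,"wy":0,"wz":0},{"x":0.01,"y":0,"z":0,"wx":0,"wy":0,"wz":0},{"x":0.008,"y":0,"z":0,"wx":0,"wy":0,"wz":0},{"x":0.006,"y":0,"z":0,"wx":0,"wy":0,"wz":0},{"x":0.006,"y":0,"z":0,"wx":0,"wy":0,"wz":0},{"x":0.006,"y":0,"z":0,"wx":0,"wy":-0.3,"wz":0},{"x":0.006,"y":0,"z":0,"wx":0,"wy":-0.3,"wz":0}]'
python3 -c "
from h import *
s=ctrl.camera('side')
goto(.588,.102,.056,0.8)"
```

```text
clock: 46.8
eef_pos: [0.5849, 0.0994, 0.0563]
tool_rot: [-0.001, 1.0, 0.002, -0.023]
contact_force: [-13.9, 2.5, 10.0]
finger_gap: 0.0002
t 46.85 tcp [0.5849 0.0994 0.0563] longyaw 0.26 zaxis [-0.048  0.003 -0.999] F [-15.4   1.7  10.5] gap 0.0002 q6 1.7
NEED shift mm [ 3.1  2.6 -0.3] turn [-0.14 -2.72] 0.54
```

```bash
python3 -m creep '[{"x":0.007,"y":0,"z":0,"wx":0,"wy":-0.7,"wz":0},{"x":0.008,"y":0,"z":0,"wx":0,"wy":-0.7,"wz":0},{"x":0.008,"y":0,"z":0,"wx":0,"wy":0,"wz":0}]'
python3 -m creep '[{"x":-0.01,"y":0,"z":0,"wx":0,"wy":-0.5,"wz":0},{"x":-0.02,"y":0,"z":0,"wx":0,"wy":-0.5,"wz":0},{"x":-0.03,"y":0,"z":0.015,"wx":0,"wy":-0.5,"wz":0},{"x":-0.035,"y":-0.01,"z":0.03,"wx":0,"wy":-0.4,"wz":0},{"x":-0.035,"y":-0.02,"z":0.035,"wx":0,"wy":0,"wz":0},{"x":-0.035,"y":-0.02,"z":0.035,"wx":0,"wy":0,"wz":0},{"x":-0.035,"y":-0.02,"z":0.02,"wx":0,"wy":0,"wz":0},{"x":-0.02,"y":-0.02,"z":0.01,"wx":0,"wy":0,"wz":0},{"x":-0.01,"y":-0.01,"z":0,"wx":0,"wy":0,"wz":0}]'
python3 -c "
from h import *
for i in range(8):s=ctrl.camera('side')
t=ctrl.camera('top')
tool()
save(s,'s29.png');save(t,'t29.png',(50,70,330,280),2.8)"
```

```text
clock: 47.1
eef_pos: [0.5847, 0.0994, 0.0566]
tool_rot: [-0.001, 0.999, 0.001, -0.038]
contact_force: [-17.6, 2.5, 13.1]
finger_gap: 0.0005
clock: 47.85
eef_pos: [0.3736, 0.0084, 0.1863]
tool_rot: [0.001, 1.0, 0.003, -0.016]
contact_force: [0.7, -0.1, -0.4]
finger_gap: 0.0002
t 48.3 tcp [0.3751 0.0103 0.1833] longyaw 0.43 zaxis [-0.039 -0.001 -0.999] F [-0.1 -0.9 -0.1] gap -0.0001 q6 1.56
```

View pics/s29.png

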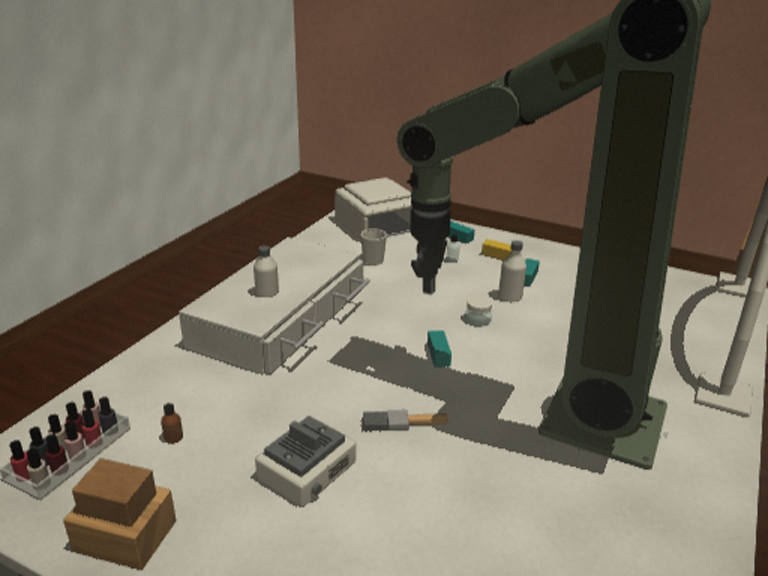

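View pics/t29.png

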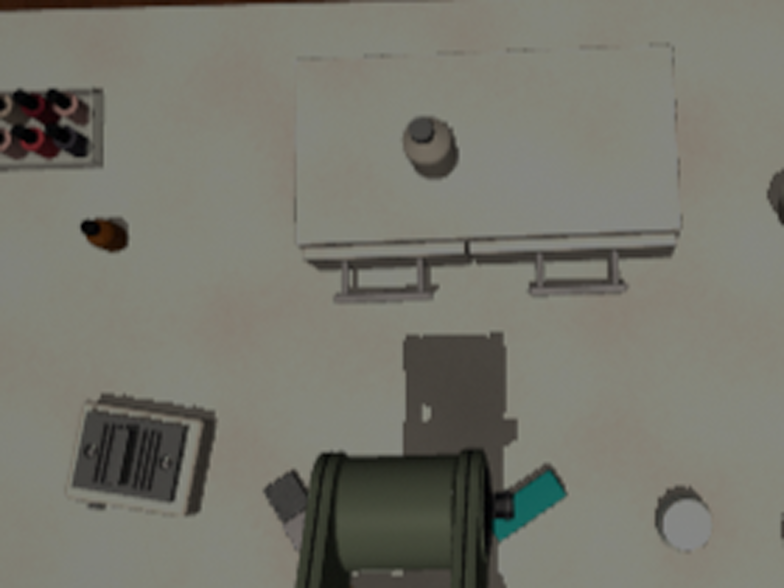

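Both drawer fronts are flush, the grille is on its pegs, and the bystanders are standing where they were. Handing in.

```bash
python3 -c "
from station import ctrl
print(ctrl.sign_off())"
```

```text
the job is handed in; nothing more can be done
None
```

The nail station is turned round and handed in at about 48 s of the 192 s allowed. The sign-off reports no verdict, so what follows rests on my own checks.

- **Blocks:** All three grey blocks are in the wide drawer's tray, one to a pocket. In the top view before closing, their edges matched the projections for seated blocks to about 1 px, roughly 3 mm. The arm met the pocket floor at the expected height each time. In the side view the edges sat up to 2 px off, which I put down to calibration. With the drawer shut I could not look at them again.
- **Drawers:** I pushed each drawer until it stopped against about 18 N. In the last pictures both fronts look flush and in line, but I had no direct reading of either drawer.
- **Grille:** The narrow drawer opened about 155 mm, estimated from the arm's position. The grille now lies flat on the collector, rib up, with both peg tips showing in the holes.
- **Bystanders:** Those visible in the last pictures are standing where they were, as are the turquoise and yellow look-alikes. The arm was clear of everything when I handed in. I saw no slip of the grip and no block knocked aside.

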